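# Set the shaker's levelling foot down on its foot plate

## Task

Slide the steel foot plate under the levelling foot on the laboratory shaker's side arm, so that its round rubber patch lies flat and centred below the foot, and let go of the plate. Then screw the foot down by its black knob (clockwise from above) until it just touches: it should nip the plate lightly, pressing with no more than a kilogram or so. Never press hard, leave the other things on the bench alone, and let go.

Things in the scene. Friction and masses are not known exactly. Their poses are not given: they have to be found in the camera images.
- instrument: Low grey lab shaker, fixed, with a steel side arm holding the levelling foot. Origin: on the foot's axis, at bench level (within 2 mm), z up. Cabinet, 114 mm high, at y -140 to -390, x -80 to 140 mm. The arm, 42 mm wide in x, runs along y from the cabinet to y = +22 mm, underside 40 and top 52 mm up (brass bush to 58). Below the arm is open; the plate goes in from the +y side.
- foot: Foot, screw and knob in one piece; origin on the axis near bench level. The foot is a rubber disc, 44 mm diameter, its sole about 75 mm below the knob's centre, worn: not known to a few mm, so feel for contact. With the plate below, the gap at the start is 1.5 to 5 mm. After touching, knob torque rises by roughly 0.01 N m per newton pressed, and pressing grows by about 3 N per 0.1 rad.
- knob (a point): Centre of the black fluted knob on top of the foot's screw: 38 mm diameter, 30 mm high (15 mm above and below this point), about 87 mm above the bench at first. Turning clockwise seen from above moves knob and foot down together, 12 mm per full turn; turning back raises them. The thread has a steady friction, felt as some 0.06 to 0.1 N m, and stays where it is left.
- plate: Loose steel foot plate, flat, 8 mm thick, 60 mm wide in x, from y = -33 to y = +112 mm; 0.35 to 0.7 kg. Origin on its underside, below the centre of the rubber patch; z up. An upright lug stands at its +y end. A spare plate without lug or patch is not wanted.
- patch (a point): Centre of the round black rubber patch, 50 mm diameter, on the plate's top face, 8 mm above its underside: the foot must stand here. Axes as the plate.
- lug (a point): Grip centre of the plate's upright lug, 92 mm from the patch along the plate's +y, 43 mm above the underside. The lug is 14 mm thick in x (pinch it along x), 30 mm long in y, and stands up to 62 mm above the underside. Axes as the plate.
Things that resemble listed ones, but are neither listed nor needed, are in the scene too. Leave any purple look-alike of the plate alone.

How it is judged:
On the way, in this order (a step that is already met when the one before it is completed fails the run):
1. the foot plate lies flat on the bench, released, its patch within 8 mm of the foot's axis, the foot not yet touching it (horizontal distance between patch and instrument below 0.008 m and angle between patch's own z axis and vertical below 0.03 rad and height (world z) of patch below 0.0105 m and contact force between foot and plate below 0.2 N and contact force between the fingers and plate below 0.1 N), for 0.2 s.
2. the foot touches the plate (contact force between foot and plate above 1 N), for 0.1 s.
At the end, for the whole second after the job is handed in: The foot rests on the plate with 1 to 14 N, the plate lies flat (within 0.03 rad) and still on the bench with its patch centre within 8 mm of the foot's axis, and the robot has let go (contact force between foot and plate between 1 and 14 N and horizontal distance between patch and instrument below 0.008 m and angle between patch's own z axis and vertical below 0.03 rad and linear speed of plate below 0.01 m/s); the robot touches nothing.
It fails at once if the foot presses on the plate with more than 22 N (contact force between foot and plate above 22 N).
It fails at once if a bystander (dishes, beaker, spare plate, tube rack, spatula) is moved by more than 20 mm (distance of any of dish1, dish2, dish3, beaker, spare_plate, tube_rack, spatula from where it was at the start of the episode above 0.02 m).
It also fails if it takes over 72 s, if anything falls off the work surface, if the arm or the gripper's body presses on something with over 40 N, if the wrist force passes 120 N, or if a joint passes its speed limit or range.

## Robot

A 7-joint arm with a two-finger parallel gripper is mounted at the origin on the work surface. World frame = base frame: x ahead of the robot, y to its left, z up, the work surface at z = 0. Lengths are in m, angles in rad, forces in N, time in s.
With the tool pointing down it reaches from about 0.4 to 0.85 m from the base axis. Payload 4.5 kg.
Tool frame: the origin (TCP) lies on the centre line of the jaws, within the pads' length; the fingertips stand 11 mm ahead of it and the grasp point (between the pads) lies 8 mm behind it; z points along the fingers, x is the direction in which the jaws open and shut, and the axes are right-handed (so a half turn about z gives the same grasp; the last joint's range is limited). The gripper opens to 88 mm and grips with 3 to 60 N. Pads are 18 mm wide; open, the fingers measure 123 mm over their backs; the gripper's body (75 mm by 187 mm) begins 45 mm behind the grasp point.
Start: joints at [1.236, 0.689, -0.195, 1.565, 0.157, 0.902, -0.215], TCP at [0.225, -0.583, 0.25] pointing down, gripper open.
Joint ranges: [-3.01, 3.01], [-0.46, 2.08], [-1.47, 1.51], [0.13, 2.56], [-1, 4.14], [0.04, 2.09], [-2.66, 2.66]. Speed limits (rad/s): [2.57, 2.57, 3.14, 3.14, 3.14, 3.14, 3.14].

## Interface

Orientations are given as a unit quaternion [x, y, z, w].
In Python, from plant import r, vision, order, nets gives the robot as it stands.
- The arm moves only by the tool send_rows, never from a script. Its argument "series" is a list of rows, each an object with "delta_pos": the shift along the tool's x, y, z in cm, a list of three; "turn": the turn about the tool's z in degrees; "jaw": the closure, from 0 (fully open) to 1 (shut). In form: [{"delta_pos": [x, y, z], "turn": turn, "jaw": jaw}, ...]. A call has 1 to 8 rows; each row is the pose to reach, as a shift and turn from the pose commanded when the call began, along the tool's axes at that moment; what a row does not reach only later rows make up. A row lasts 1/12 s, in which the tool goes at most 41.7 mm and 7.16 degrees, less where a joint would pass 70% of its speed; a pose out of reach is approached as far as the arm can. A call with a gripper value outside its range is refused whole. The fingers move at their own pace and stop on an object; "force" is the grip in N (left out, the last holds). Time passes only in rows, so rows that repeat a pose let the fingers close. It gives the time, the measured TCP pose, the force and the opening at its end, in the units of the state.
- r.get_state(): the state, without advancing time (a new reading comes with each control period).
- vision.snapshot(name): name is "scene" or "top"; returns the picture (480x640x3 uint8, blue, green, red); there is no depth.
- vision.camera_params(name): a dict with "intrinsics" (3x3 intrinsics, pixels), "extrinsics" (4x4, takes a point from world to camera coordinates). Camera axes: x right, y down, z forward; pixel columns grow to the right and rows downward; lengths in m; the calibration is good to about 2 mm. A picture is of the moment at which its call begins. camera_params takes no time and is no camera call.
- order.finish_job(): hands the job in, once; it reports no verdict.
Trained networks look in the newest picture that a camera, given by its name, has taken for a name from the list of things; names that differ only in an ending like _2 or _b are one class to them, and where a whole thing is asked for, a point or a joint stands for the part that bears it (a point fixed in the world has none). Each returns a list of dicts, best first, with "score" (0 to 1); they miss things now and then, are a little off and sometimes report something else, mostly with a low value. They report only what shows in the picture. A call takes as long as a camera call. They do not tell look-alikes from the thing itself.
- nets.boxes_of(camera, label): "location" ([row, column] as shares, 0 to 1, of the picture: columns of its width, rows of its height, amid what is visible of it).
- nets.trace(camera, label): "region" (480x640 bool, what is visible of it) and "location" ([row, column] as shares, 0 to 1, of the picture: columns of its width, rows of its height, amid what is visible of it).
The state is a dict: "clock": time; "q": joint angles; "qd": joint speeds; "joint_torque": joint torques, N m; "tool_pos": TCP position; "eef_rot": TCP orientation; "contact_force": force on the tool from outside, world axes, zero at the start; "moment": the same for the moment, N m; "opening": opening from 0.0 (shut) to 1.0 (fully open).
Only numpy, scipy, OpenCV 4.12 (cv2) and the standard library are available. Lean on these libraries where they do the work, as an engineer would, in place of code of your own. Each camera call takes 0.05 s, during which the arm holds its last target.

## Working session

There is one attempt and no reset: what is moved stays moved. The work goes in short steps, Python scripts to look and compute and a tool call to move; the robot and the scene stay as the last step left them, time stands still between calls to the robot, and variables do not carry over. Pictures are saved under pics/ and viewed, and the job is handed in when it is done.

Besides the shell and the picture viewer there is one more tool, called after "Emit:" as name(argument=value, ...) on one line, values as JSON. send_rows: Moves the arm, as the interface text tells. Its arguments: {"type":"object","properties":{"series":{"type":"array"},"force":{"type":"number"}},"required":["series"]}

```bash
ls; mkdir -p pics; python3 - <<'E'
from plant import r, vision, order, nets
import cv2
s=r.get_state(); print(s)
for n in("scene","top"):
    cv2.imwrite(f"pics/{n}0.png",vision.snapshot(n)); p=vision.camera_params(n); print(p)
print(r.get_state()['clock'])
E
```

```text
pics
{'clock': 0.0, 'q': array([ 1.23575435,  0.68998618, -0.19453969,  1.56635306,  0.15730069,
        0.90245491, -0.2150983 ]), 'qd': array([-0.00060843, -0.00141846,  0.00097453,  0.00136044, -0.00169586,
       -0.00047663,  0.00048374]), 'joint_torque': array([-2.61261193e-04, -5.27549636e+01, -1.26668617e+00, -1.53425771e+01,
       -5.25380380e-02,  6.51829483e-03,  2.02504243e-04]), 'tool_pos': array([ 0.22508627, -0.582412  ,  0.24890687]), 'eef_rot': array([ 8.24813516e-01, -5.65404144e-01, -7.75429606e-04, -4.65070888e-04]), 'contact_force': array([-0.16083493, -0.6002862 , -0.26998857]), 'moment': array([ 0.05531464,  0.0344402 , -0.03529878]), 'opening': 0.9986001732391755}
{'intrinsics': array([[504.60510388,   0.        , 316.65729385],
       [  0.        , 504.60510388, 236.59409965],
       [  0.        ,   0.        ,   1.        ]]), 'extrinsics': array([[-0.47805457,  0.87826309, -0.01085236,  0.06708808],
       [ 0.62656527,  0.33233998, -0.70495823, -0.30910079],
       [-0.61553211, -0.34380822, -0.7091658 ,  1.35853966],
       [ 0.        ,  0.        ,  0.        ,  1.        ]])}
{'intrinsics': array([[536.960692  ,   0.        , 323.6174844 ],
       [  0.        , 536.960692  , 234.15455647],
       [  0.        ,   0.        ,   1.        ]]), 'extrinsics': array([[-0.02027745, -0.99978416,  0.00452333,  0.21104374],
       [-0.98319217,  0.01911946, -0.18156982,  0.49489155],
       [ 0.18144415, -0.00812908, -0.98336765,  0.89842159],
       [ 0.        ,  0.        ,  0.        ,  1.        ]])}
0.1
```

View pics/scene0.png

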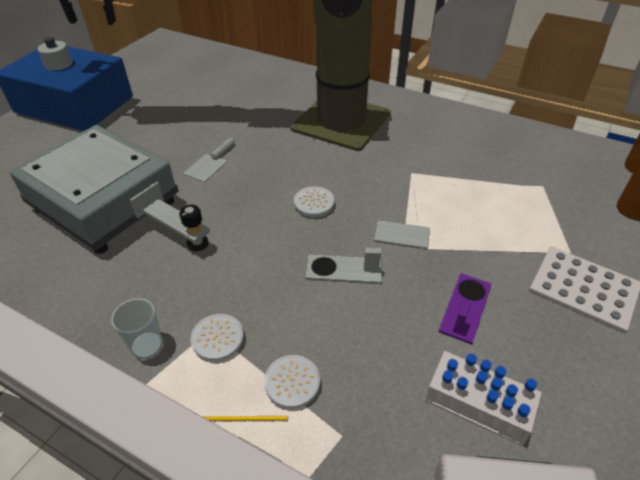

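View pics/top0.png

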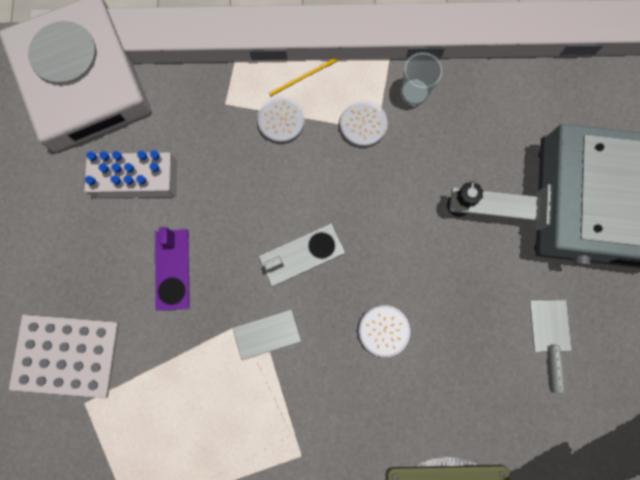

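```bash
cat > h.py <<'E'
import numpy as np, cv2
from plant import r, vision, order, nets
def cam(n):
    p=vision.camera_params(n); return p["intrinsics"],p["extrinsics"]
def onz(n,u,v,z):
    K,E=cam(n); d=np.linalg.solve(K,[u,v,1.]); R,t=E[:3,:3],E[:3,3]
    c=-R.T@t; w=R.T@d; return c+w*(z-c[2])/w[2]
def proj(n,P):
    K,E=cam(n); P=np.atleast_2d(P); q=(K@((E[:3,:3]@P.T).T+E[:3,3]).T).T; return q[:,:2]/q[:,2:]
E
python3 - <<'E'
from h import *
ims={}
for n in("scene","top"):
    for l,z in(("knob",.087),("patch",.008),("lug",.043),("plate",.006)):
        o=nets.trace(n,l)
        for k in o[:3]:
            m=k["region"]; ys,xs=np.nonzero(m)
            print(n,l,round(k["score"],2),np.round([xs.mean(),ys.mean()],1),m.sum(),np.round(onz(n,xs.mean(),ys.mean(),z),4), xs.min(),xs.max(),ys.min(),ys.max())
a=cv2.imread("pics/top0.png")
A=cv2.resize(a[210:300,245:355],None,fx=4.5,fy=4.5,interpolation=cv2.INTER_CUBIC)
B=cv2.resize(a[160:240,430:560],None,fx=5,fy=5,interpolation=cv2.INTER_CUBIC)
cv2.imwrite("pics/cA.png",A);cv2.imwrite("pics/cB.png",B)
E
```

```text
scene knob 0.69 [192.5 225.2] 584 [ 0.5731 -0.0308  0.087 ] 179 208 205 250
scene patch 0.86 [465. 308.] 2247 [0.4552 0.4757 0.008 ] 439 491 273 343
scene patch 0.78 [346.1 267.5] 2078 [0.4687 0.2441 0.008 ] 306 381 247 284
scene lug 0.59 [464.6 308.1] 2261 [0.4845 0.4769 0.043 ] 438 490 273 342
scene lug 0.56 [345.8 267.4] 2078 [0.4968 0.2561 0.043 ] 306 381 247 282
scene plate 0.63 [464.8 308.2] 2205 [0.4543 0.4755 0.006 ] 439 490 273 343
scene plate 0.62 [346.2 267.3] 2002 [0.4666 0.2433 0.006 ] 306 380 247 282
top knob 0.64 [467. 197.] 613 [ 0.5508 -0.0436  0.087 ] 447 482 182 216
top patch 0.9 [171.5 269.1] 2813 [0.4471 0.4762 0.008 ] 154 190 227 310
top patch 0.59 [301.2 254.9] 2638 [0.4684 0.2422 0.008 ] 259 344 225 286
top lug 0.77 [301.3 254.6] 2704 [0.4637 0.241  0.043 ] 258 343 225 285
top lug 0.62 [171.5 269.8] 2727 [0.4416 0.4665 0.043 ] 155 189 228 310
top plate 0.65 [171.4 269.1] 2721 [0.4473 0.4771 0.006 ] 155 189 227 310
top plate 0.6 [301.2 254.9] 2578 [0.4687 0.2423 0.006 ] 260 342 225 284
```

View pics/cA.png

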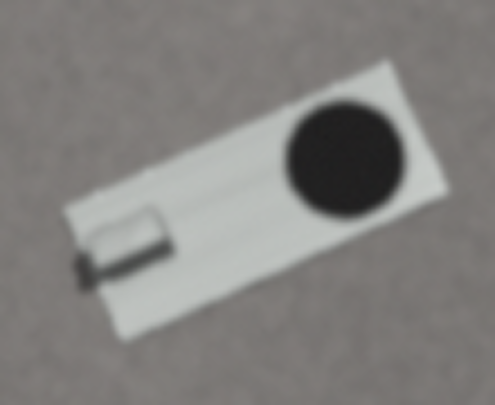

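View pics/cB.png

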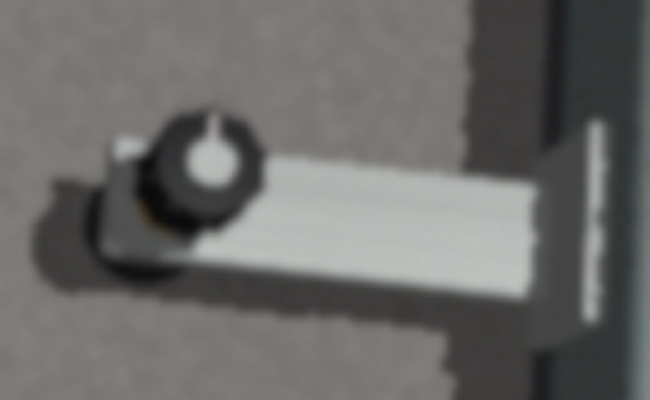

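```bash
python3 - <<'E'
from h import *
def B(x,y): return (x+.5)/5-.5+430,(y+.5)/5-.5+160
def A(x,y): return (x+.5)/4.5-.5+245,(y+.5)/4.5-.5+210
P={k:onz("top",*B(*v),z) for k,v,z in [("lo1",(195,262),.052),("lo2",(528,297),.052),("up1",(270,157),.052),("up2",(535,183),.052),("end1",(112,140),.052),("end2",(103,250),.052),("knobtop",(208,165),.102),("cap",(212,163),.104)]}
for k,v in P.items(): print(k,v[:2].round(4))
for a,b in(("lo1","lo2"),("up1","up2"),("end2","end1")):
    d=P[b]-P[a]; print(a,b,np.degrees(np.arctan2(d[1],d[0])))
a=cv2.imread("pics/top0.png"); s=cv2.imread("pics/scene0.png")
# patch
for n,im,(x0,x1,y0,y1) in(("top",a,(305,340,230,262)),("scene",s,(306,342,254,280))):
    g=im[y0:y1,x0:x1].max(2)<85; nn,l,st,c=cv2.connectedComponentsWithStats(g.astype(np.uint8)); i=1+np.argmax(st[1:,4]); u=c[i]+[x0,y0]; print(n,"patch",u,st[i],onz(n,*u,.008).round(4))
Q=[onz("top",*A(*v),.008) for v in((65,210),(388,60),(450,188),(122,340))]
for q in Q: print(q.round(4))
ctr=sum(Q)/4
e=(Q[1]-Q[0]+Q[2]-Q[3]); print("plate -y dir deg",np.degrees(np.arctan2(e[1],e[0])),np.linalg.norm(e)/2,np.linalg.norm(Q[0]-Q[3]),ctr)
cv2.imwrite("pics/sA.png",np.vstack([cv2.resize(s[235:295,295:395],None,fx=5,fy=5,interpolation=cv2.INTER_CUBIC),cv2.resize(s[195:255,140:240],None,fx=5,fy=5,interpolation=cv2.INTER_CUBIC)])[:600])
E
```

```text
lo1 [ 0.5323 -0.0545]
lo2 [ 0.5175 -0.1707]
up1 [ 0.5699 -0.0837]
up2 [ 0.5586 -0.1769]
end1 [ 0.5772 -0.0281]
end2 [ 0.5373 -0.0224]
knobtop [ 0.5544 -0.0469]
cap [ 0.5545 -0.0477]
lo1 lo2 -97.27541251738133
up1 up2 -96.89932312235962
end2 end1 -8.157242425162515
top patch [321.20916335 245.00199203] [  4   3  25  25 502] [0.4858 0.2057 0.008 ]
scene patch [323.42458101 266.03910615] [  6   3  24  19 358] [0.4861 0.2033 0.008 ]
[0.4673 0.3186 0.008 ]
[0.5264 0.1872 0.008 ]
[0.4732 0.1634 0.008 ]
[0.4145 0.2958 0.008 ]
plate -y dir deg -65.94348971222972 0.1444816695284735 0.05747655234801251 [0.4703725 0.241272  0.008    ]
```

View pics/sA.png

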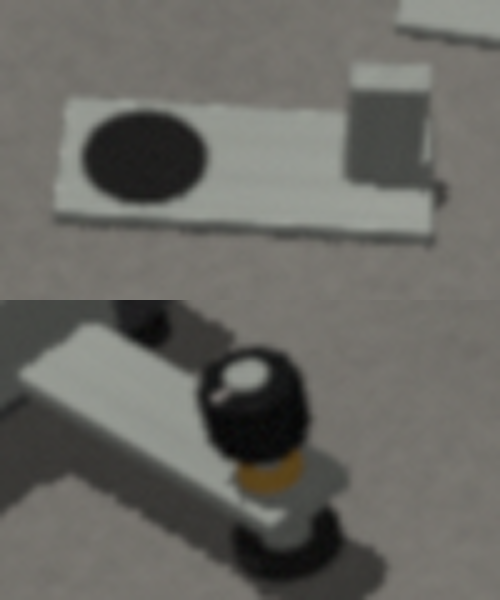

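```bash
cat > ov.py <<'E'
from h import *
def fr(o,yaw,pts):
    c,s=np.cos(yaw),np.sin(yaw); pts=np.array(pts,float); return np.c_[o[0]+c*pts[:,0]-s*pts[:,1],o[1]+s*pts[:,0]+c*pts[:,1],pts[:,2]]/1.
def overlay(n,im,plate,inst,f,x0,x1,y0,y1,name):
    I=cv2.resize(im[y0:y1,x0:x1],None,fx=f,fy=f,interpolation=cv2.INTER_CUBIC)
    def dr(P,col):
        u=(proj(n,P)-[x0,y0]+.5)*f-.5; cv2.polylines(I,[np.round(u*16).astype(np.int32)],True,col,1,cv2.LINE_AA,4)
    t=np.linspace(0,2*np.pi,40)
    circ=lambda R,z:np.c_[R*np.cos(t),R*np.sin(t),0*t+z]
    box=lambda a,b,c,d,z:[[a,c,z],[b,c,z],[b,d,z],[a,d,z]]
    if plate:
        for P in(box(-.03,.03,-.033,.112,.008),box(-.007,.007,.077,.107,.062),circ(.025,.008)): dr(fr(plate[:2],plate[2],P),(0,0,255))
    if inst:
        for P in(box(-.021,.021,-.14,.022,.052),circ(.019,.102),circ(.019,.072),circ(.022,.012)): dr(fr(inst[:2],inst[2],P),(0,255,0))
    cv2.imwrite(name,I)
E
python3 - <<'E'
from ov import *
p=(.486,.2045,np.radians(24.06)); i=(.5545,-.047,np.radians(-7.1))
a=cv2.imread("pics/top0.png"); s=cv2.imread("pics/scene0.png")
overlay("top",a,p,i,3,250,510,160,300,"pics/o1.png")
overlay("scene",s,p,i,3,140,400,180,310,"pics/o2.png")
E
```

```text
(no output)
```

View pics/o1.png

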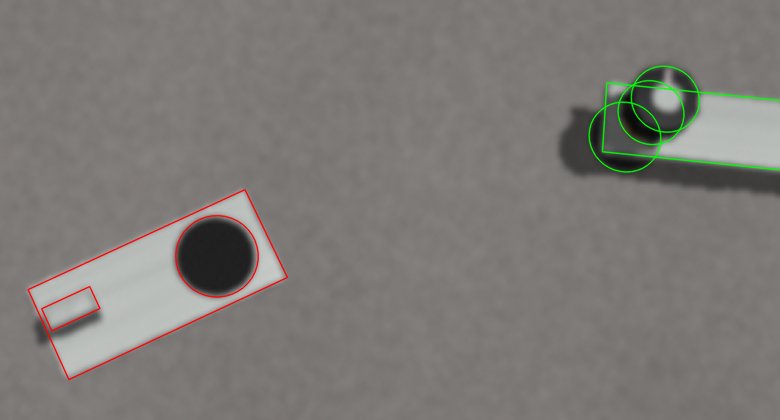

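View pics/o2.png

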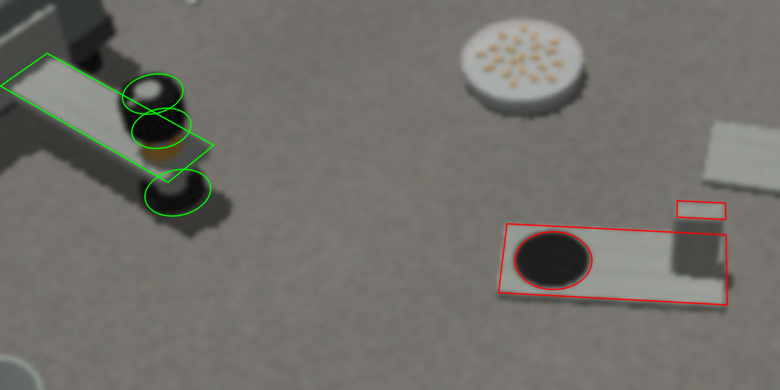

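```bash
cat >> h.py <<'E'
from scipy.spatial.transform import Rotation as Ro
def tyaw(s):
    x=Ro.from_quat(s["eef_rot"]).apply([1,0,0]); return np.degrees(np.arctan2(x[1],x[0]))
def to(p,yaw,s=None):
    s=s or r.get_state(); d=Ro.from_quat(s["eef_rot"]).inv().apply(np.array(p)-s["tool_pos"])*100
    t=-(yaw-tyaw(s)); t=(t+180)%360-180
    print("d",d.round(2),"turn",round(t,2),"yawnow",round(tyaw(s),2),"clk",s["clock"])
E
python3 -c "
from h import *
to([.45,-.35,.25],-38)"
```

```text
d [-13.63 -29.36  -0.03] turn -30.87 yawnow -68.87 clk 0.5
```

Emit:
send_rows(series=[{"delta_pos":[-1.7,-3.67,0],"turn":-3.9,"jaw":0},{"delta_pos":[-3.4,-7.34,0],"turn":-7.7,"jaw":0},{"delta_pos":[-5.1,-11.0,0],"turn":-11.6,"jaw":0},{"delta_pos":[-6.8,-14.7,0],"turn":-15.4,"jaw":0},{"delta_pos":[-8.5,-18.4,0],"turn":-19.3,"jaw":0},{"delta_pos":[-10.2,-22.0,0],"turn":-23.1,"jaw":0},{"delta_pos":[-11.9,-25.7,0],"turn":-27,"jaw":0},{"delta_pos":[-13.6,-29.4,0],"turn":-30.9,"jaw":0}])

```text
clock: 1.17
tool_pos: [0.4516, -0.3487, 0.25]
eef_rot: [0.946, -0.324, 0.0, 0.0]
contact_force: [0.7, -0.4, -0.8]
opening: 1.001
```

```bash
python3 -c "
from h import *
print(r.get_state()['tool_pos'],r.get_state()['q'].round(2))
to([.53,-.03,.25],-7)"
```

```text
[ 0.45164882 -0.34869611  0.24998945] [ 0.77  0.63 -0.32  1.73  0.26  0.83 -0.33]
d [-1.334e+01 -2.999e+01 -1.000e-02] turn -30.79 yawnow -37.79 clk 1.1667
```

Emit:
send_rows(series=[{"delta_pos":[-1.67,-3.75,0],"turn":-3.9,"jaw":0},{"delta_pos":[-3.33,-7.5,0],"turn":-7.7,"jaw":0},{"delta_pos":[-5.0,-11.2,0],"turn":-11.6,"jaw":0},{"delta_pos":[-6.7,-15.0,0],"turn":-15.4,"jaw":0},{"delta_pos":[-8.3,-18.7,0],"turn":-19.2,"jaw":0},{"delta_pos":[-10.0,-22.5,0],"turn":-23.1,"jaw":0},{"delta_pos":[-11.7,-26.2,0],"turn":-27,"jaw":0},{"delta_pos":[-13.3,-30.0,0],"turn":-30.8,"jaw":0}])

```text
clock: 1.83
tool_pos: [0.5303, -0.03, 0.25]
eef_rot: [0.998, -0.061, 0.0, 0.0]
contact_force: [0.9, -0.3, -0.2]
opening: 0.999
```

```bash
python3 -c "
from h import *
print(r.get_state()['tool_pos'],r.get_state()['q'].round(2))
to([.4485,.2885,.2],24.06)"
```

```text
[ 0.53030988 -0.03000564  0.24997554] [ 0.25  0.59 -0.45  1.84  0.35  0.79 -0.51]
d [-12.   -30.62   4.98] turn -31.05 yawnow -6.99 clk 1.8333
```

Emit:
send_rows(series=[{"delta_pos":[-1.5,-3.8,0.6],"turn":-3.9,"jaw":0},{"delta_pos":[-3.0,-7.6,1.2],"turn":-7.7,"jaw":0},{"delta_pos":[-4.5,-11.4,1.8],"turn":-11.6,"jaw":0},{"delta_pos":[-6.0,-15.2,2.4],"turn":-15.5,"jaw":0},{"delta_pos":[-7.5,-19.1,3.1],"turn":-19.4,"jaw":0},{"delta_pos":[-9.0,-23.0,3.7],"turn":-23.3,"jaw":0},{"delta_pos":[-10.5,-26.8,4.3],"turn":-27.2,"jaw":0},{"delta_pos":[-12.0,-30.6,5.0],"turn":-31.05,"jaw":0}])

```text
clock: 2.5
tool_pos: [0.4491, 0.2881, 0.1998]
eef_rot: [0.978, 0.208, 0.0, -0.0]
contact_force: [0.6, -1.1, -0.6]
opening: 1.005
```

```bash
python3 -c "
from h import *
print(r.get_state()['tool_pos'],r.get_state()['q'].round(2))
to([.4485,.2885,.0355],24.06)"
```

```text
[0.44907644 0.28808764 0.19981514] [-0.35  0.68 -0.51  1.88  0.5   0.71 -0.73]
d [-0.05 -0.06 16.43] turn -0.01 yawnow 24.05 clk 2.5
```

Emit:
send_rows(series=[{"delta_pos":[0,0,3],"turn":0,"jaw":0},{"delta_pos":[0,0,6],"turn":0,"jaw":0},{"delta_pos":[0,0,9],"turn":0,"jaw":0},{"delta_pos":[0,0,11.5],"turn":0,"jaw":0},{"delta_pos":[0,0,13.5],"turn":0,"jaw":0},{"delta_pos":[0,0,15.5],"turn":0,"jaw":0},{"delta_pos":[0,-0.1,16.4],"turn":0,"jaw":0},{"delta_pos":[0,-0.1,16.4],"turn":0,"jaw":0}])

```text
clock: 3.17
tool_pos: [0.4483, 0.2868, 0.0342]
eef_rot: [0.978, 0.207, -0.001, 0.001]
contact_force: [-0.1, 0.6, -0.3]
opening: 1.001
```

```bash
python3 -c "
from ov import *
s=r.get_state();print(s['tool_pos'],s['contact_force'])
a=vision.snapshot('scene');t=vision.snapshot('top')
I=np.vstack([cv2.resize(a[180:300,290:420],(640,300)),cv2.resize(t[200:300,240:370],(640,300))]);cv2.imwrite('pics/g1.png',I)
"
```

```text
[0.44826823 0.28683109 0.03421442] [-0.05265619  0.55894052 -0.29435642]
```

View pics/g1.png

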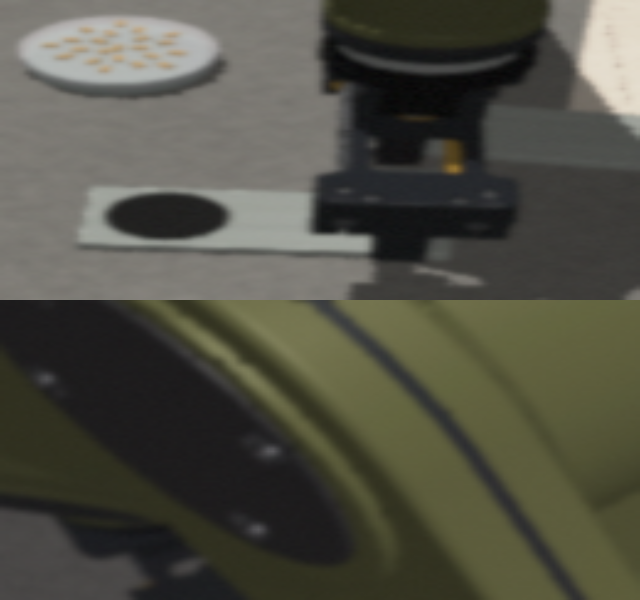

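Emit:
send_rows(series=[{"delta_pos":[0,0,0],"turn":0,"jaw":0.5},{"delta_pos":[0,0,0],"turn":0,"jaw":0.7},{"delta_pos":[0,0,0],"turn":0,"jaw":1},{"delta_pos":[0,0,0],"turn":0,"jaw":1},{"delta_pos":[0,0,0],"turn":0,"jaw":1},{"delta_pos":[0,0,0],"turn":0,"jaw":1},{"delta_pos":[0,0,0],"turn":0,"jaw":1},{"delta_pos":[0,0,0],"turn":0,"jaw":1}], force=25)

```text
clock: 3.93
tool_pos: [0.4491, 0.287, 0.0358]
eef_rot: [0.978, 0.207, -0.0, 0.0]
contact_force: [-0.2, 1.1, 0.1]
opening: 0.42
```

```bash
python3 -c "
from ov import *
s=r.get_state();print(s['tool_pos'],s['contact_force'],s['opening'],s['q'].round(2))
t=vision.snapshot('scene')
g=t[240:290,300:350].max(2)<75; n,l,st,c=cv2.connectedComponentsWithStats(g.astype(np.uint8)); print(st,c+[300,240])
for k in range(1,n):
  print(onz('scene',*(c[k]+[300,240]),.008))
to([.5743,.1108,s['tool_pos'][2]],-7.1)
"
```

```text
[0.44911252 0.28700698 0.03581628] [-0.24619726  1.1289517   0.05017697] 0.41996469974985373 [-0.49  0.93 -0.27  1.97  0.71  0.33 -0.93]
[[   0    0   50   50 2166]
 [  12   18   24   18  334]] [[324.65096953 264.26131117]
 [323.52095808 266.04790419]]
[0.48602951 0.20350186 0.008     ]
d [ 4.31 21.19 -0.  ] turn 30.99 yawnow 23.89 clk 3.9833
```

Fingers are still closing (0.42).

Emit:
send_rows(series=[{"delta_pos":[0,0,0],"turn":0,"jaw":1},{"delta_pos":[0,0,0],"turn":0,"jaw":1},{"delta_pos":[0,0,0],"turn":0,"jaw":1},{"delta_pos":[0,0,0],"turn":0,"jaw":1},{"delta_pos":[0,0,0],"turn":0,"jaw":1},{"delta_pos":[0,0,0],"turn":0,"jaw":1},{"delta_pos":[0,0,0],"turn":0,"jaw":1},{"delta_pos":[0,0,0],"turn":0,"jaw":1}])

```text
clock: 4.65
tool_pos: [0.4494, 0.2874, 0.0358]
eef_rot: [0.978, 0.207, 0.0, -0.0]
contact_force: [2.6, 0.4, -0.2]
opening: 0.155
```

```bash
cat > pt.py <<'E'
from ov import *
def patch(n='scene',w=(300,350,240,290),th=75,z=.008):
    t=vision.snapshot(n); x0,x1,y0,y1=w
    g=t[y0:y1,x0:x1].max(2)<th; k,l,st,c=cv2.connectedComponentsWithStats(g.astype(np.uint8))
    for i in range(1,k):
        if st[i,4]>100: print(n,st[i],c[i]+[x0,y0],onz(n,*(c[i]+[x0,y0]),z).round(4))
    return t
E
python3 -c "
from pt import *
s=r.get_state();print(s['tool_pos'],s['contact_force'],s['opening'],s['q'].round(2),s['moment'])
patch()
to([.5743,.1108,s['tool_pos'][2]],-7.1)
"
```

```text
[0.44944631 0.28735572 0.03582923] [ 2.56959214  0.42794664 -0.22454048] 0.1554972969788086 [-0.49  0.93 -0.27  1.97  0.71  0.33 -0.93] [ 0.27307162 -0.5247741   0.12754638]
scene [ 12  17  24  18 339] [323.49557522 265.83185841] [0.4856 0.2032 0.008 ]
d [ 4.27 21.2  -0.  ] turn 30.99 yawnow 23.89 clk 4.7
```

Emit:
send_rows(series=[{"delta_pos":[0.2,0.9,0],"turn":1.5,"jaw":1},{"delta_pos":[0.5,2.4,0],"turn":3.5,"jaw":1},{"delta_pos":[0.8,3.9,0],"turn":5.7,"jaw":1},{"delta_pos":[1.1,5.5,0],"turn":8,"jaw":1},{"delta_pos":[1.4,7.1,0],"turn":10.4,"jaw":1},{"delta_pos":[1.75,8.7,0],"turn":12.7,"jaw":1},{"delta_pos":[2.0,10.0,0],"turn":14.5,"jaw":1},{"delta_pos":[2.15,10.6,0],"turn":15.5,"jaw":1}])

```text
clock: 5.37
tool_pos: [0.5122, 0.1969, 0.0358]
eef_rot: [0.997, 0.071, -0.0, 0.0]
contact_force: [-2.3, 4.0, 0.0]
opening: 0.152
```

```bash
python3 -c "
from pt import *
s=r.get_state();print(s['tool_pos'],s['contact_force'],s['opening'],s['moment'])
to([.5743,.1108,.0358],-7.1)
"
```

```text
[0.51217029 0.19691226 0.03581909] [-2.32591944  3.97192706  0.02360479] 0.15199666203558512 [0.641524   0.28356684 0.00336216]
d [4.93 9.4  0.  ] turn 15.22 yawnow 8.12 clk 5.3667
```

Emit:
send_rows(series=[{"delta_pos":[0.4,0.8,0],"turn":1.5,"jaw":1},{"delta_pos":[1.0,2.0,0],"turn":3.5,"jaw":1},{"delta_pos":[1.7,3.4,0],"turn":5.7,"jaw":1},{"delta_pos":[2.5,4.8,0],"turn":8,"jaw":1},{"delta_pos":[3.3,6.3,0],"turn":10.4,"jaw":1},{"delta_pos":[4.1,7.8,0],"turn":12.7,"jaw":1},{"delta_pos":[4.7,8.9,0],"turn":14.5,"jaw":1},{"delta_pos":[4.93,9.4,0],"turn":15.2,"jaw":1}])

```text
clock: 6.03
tool_pos: [0.5751, 0.1112, 0.0358]
eef_rot: [0.998, -0.062, 0.0, 0.0]
contact_force: [-0.7, 3.5, 1.5]
opening: 0.156
```

```bash
python3 -c "
from pt import *
s=r.get_state();print(s['tool_pos'],s['contact_force'],s['opening'],s['moment'],tyaw(s))
a=vision.snapshot('scene');t=vision.snapshot('top')
ln=np.radians(tyaw(s)); c=np.array(s['tool_pos'][:2])-.092*np.array([-np.sin(ln),np.cos(ln)])
i=(.5545,-.048,np.radians(-7.1)); print(c)
overlay('scene',a,(c[0],c[1],ln),i,3,140,400,180,310,'pics/p1.png')
overlay('top',t,(c[0],c[1],ln),i,3,330,590,120,260,'pics/p2.png')
"
```

```text
[0.57512997 0.11115882 0.03583084] [-0.69788195  3.49392679  1.50965614] 0.1557522139190374 [ 0.82732346  0.35861695 -0.08487897] -7.069300336057426
[0.56380755 0.0198582 ]
```

View pics/p1.png

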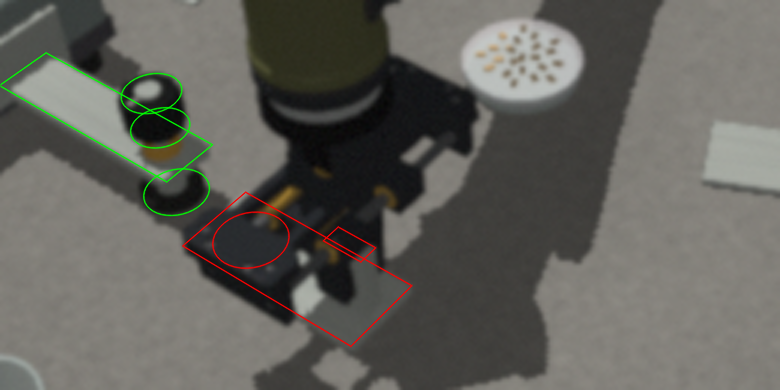

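View pics/p2.png

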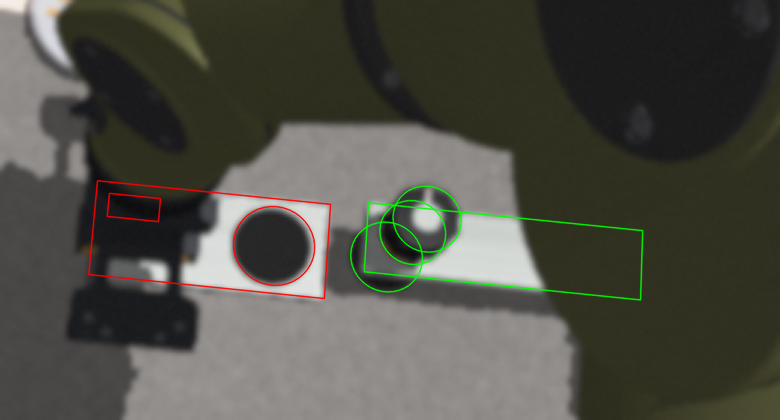

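```bash
python3 -c "
from pt import *
patch('top',(402,442,182,220),70)
cv2.imwrite('pics/p3.png',cv2.resize(vision.snapshot('top')[170:240,390:490],None,fx=6,fy=6,interpolation=cv2.INTER_CUBIC))
"
```

```text
top [  6   8  24  24 435] [419.88275862 201.45057471] [0.5638 0.0217 0.008 ]
```

View pics/p3.png

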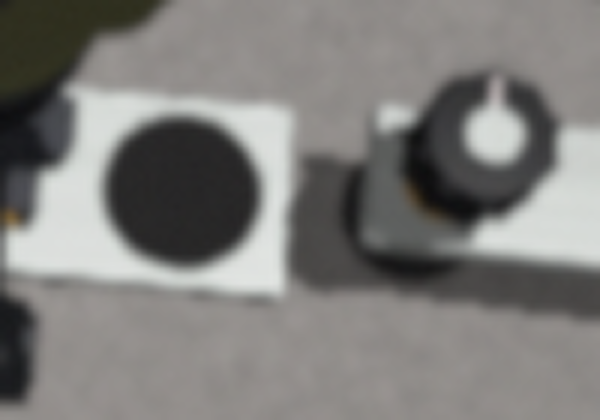

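```bash
python3 -c "
from pt import *
to([.5658,.0425,.0358],-7.1)
"
```

```text
d [-0.08  6.93  0.02] turn 0.26 yawnow -6.84 clk 6.2333
```

Emit:
send_rows(series=[{"delta_pos":[0,0.5,0],"turn":0,"jaw":1},{"delta_pos":[0,1.5,0],"turn":0,"jaw":1},{"delta_pos":[0,2.7,0],"turn":0,"jaw":1},{"delta_pos":[0,3.9,0],"turn":0,"jaw":1},{"delta_pos":[-0.05,5.1,0],"turn":0.1,"jaw":1},{"delta_pos":[-0.05,6.1,0],"turn":0.2,"jaw":1},{"delta_pos":[-0.08,6.7,0],"turn":0.3,"jaw":1},{"delta_pos":[-0.08,6.93,0],"turn":0.3,"jaw":1}])

```text
clock: 6.9
tool_pos: [0.5648, 0.0423, 0.0358]
eef_rot: [0.998, -0.063, -0.0, 0.0]
contact_force: [0.4, 1.6, -0.3]
opening: 0.156
```

```bash
python3 -c "
from pt import *
s=r.get_state();print(s['tool_pos'],s['contact_force'],s['opening'],s['moment'],tyaw(s))
a=vision.snapshot('scene');t=vision.snapshot('top')
ln=np.radians(tyaw(s)); c=np.array(s['tool_pos'][:2])-.0905*np.array([-np.sin(ln),np.cos(ln)])
i=(.5545,-.047,np.radians(-7.1)); print(c)
overlay('scene',a,(c[0],c[1],ln),i,4,140,300,180,290,'pics/q1.png')
overlay('top',t,(c[0],c[1],ln),i,4,390,540,150,240,'pics/q2.png')
"
```

```text
[0.56481963 0.04232486 0.0358149 ] [ 0.44406916  1.61351163 -0.30728906] 0.15574657753278578 [ 0.64007616 -0.12977197 -0.03061104] -7.2408068385651125
[ 0.55341303 -0.04745342]
```

View pics/q1.png

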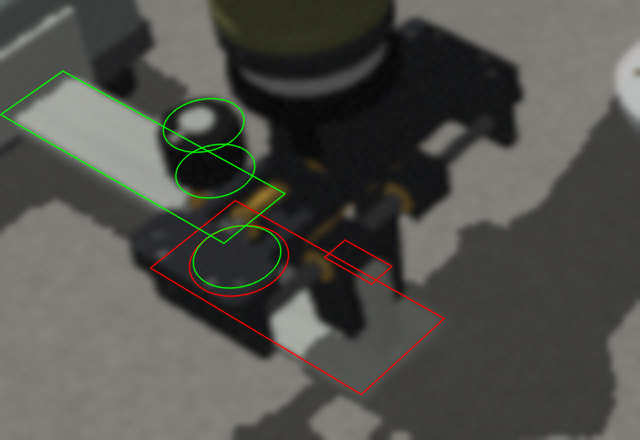

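View pics/q2.png

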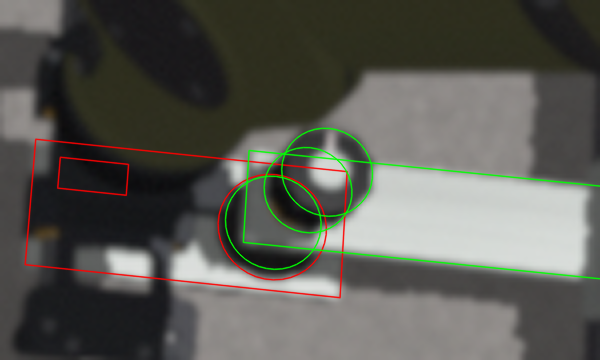

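Emit:
send_rows(series=[{"delta_pos":[0,0,0],"turn":0,"jaw":0.5},{"delta_pos":[0,0,0],"turn":0,"jaw":0.5},{"delta_pos":[0,0,0],"turn":0,"jaw":0.5},{"delta_pos":[0,0,0],"turn":0,"jaw":0.5},{"delta_pos":[0,0,0],"turn":0,"jaw":0.5},{"delta_pos":[0,0,0],"turn":0,"jaw":0.5},{"delta_pos":[0,0,0],"turn":0,"jaw":0.5},{"delta_pos":[0,0,0],"turn":0,"jaw":0.5}])

```text
clock: 7.67
tool_pos: [0.5651, 0.0443, 0.0358]
eef_rot: [0.998, -0.062, -0.0, 0.0]
contact_force: [-0.1, 0.1, -0.7]
opening: 0.501
```

Emit:
send_rows(series=[{"delta_pos":[0,0,-1],"turn":0,"jaw":0},{"delta_pos":[0,0,-3],"turn":0,"jaw":0},{"delta_pos":[0,0,-6],"turn":0,"jaw":0},{"delta_pos":[0,-2,-9],"turn":-5,"jaw":0},{"delta_pos":[0,-5,-11],"turn":-11,"jaw":0},{"delta_pos":[0,-8,-13],"turn":-17,"jaw":0},{"delta_pos":[0,-11,-14],"turn":-23,"jaw":0},{"delta_pos":[0,-13,-14],"turn":-29,"jaw":0}])

```text
clock: 8.33
tool_pos: [0.5826, 0.1778, 0.18]
eef_rot: [0.981, 0.193, 0.003, -0.002]
contact_force: [-0.6, -0.0, -0.9]
opening: 1.001
```

```bash
python3 -c "
from pt import *
s=r.get_state();print(s['clock'],s['tool_pos'],s['contact_force'],s['opening'],s['moment'],tyaw(s),s['q'])
a=vision.snapshot('scene');t=vision.snapshot('top')
cv2.imwrite('pics/s_.png',a);cv2.imwrite('pics/t_.png',t)
i=(.5545,-.047,np.radians(-7.1)); 
overlay('scene',a,(.5545,-.047,i[2]),i,4,140,300,180,290,'pics/u1.png')
overlay('top',t,(.5545,-.047,i[2]),i,4,390,540,150,240,'pics/u2.png')
"
```

```text
8.3333 [0.5826025  0.1777996  0.18004556] [-0.61565389 -0.04271071 -0.86620492] 1.0006007666509555 [-0.02386616 -0.07411573  0.02055796] 22.297674047867936 [-0.05545646  0.80270652 -0.57181445  1.6770141   0.55789322  0.82236887
 -0.48516468]
```

View pics/u1.png

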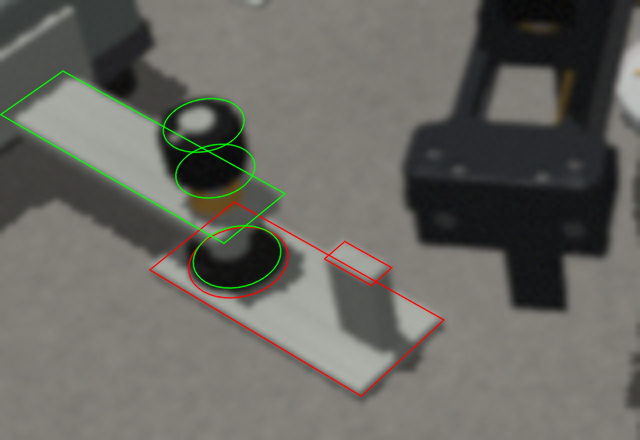

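View pics/u2.png

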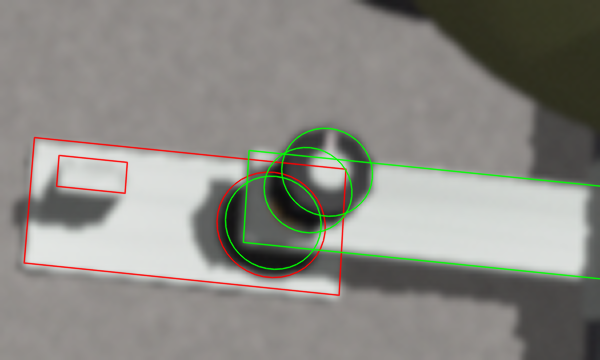

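```bash
python3 -c "
import cv2
a=cv2.imread('pics/s_.png');t=cv2.imread('pics/t_.png')
cv2.imwrite('pics/v1.png',cv2.resize(a[195:285,140:260],None,fx=6.5,fy=6.5,interpolation=cv2.INTER_CUBIC))
"
```

```text
(no output)
```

View pics/v1.png

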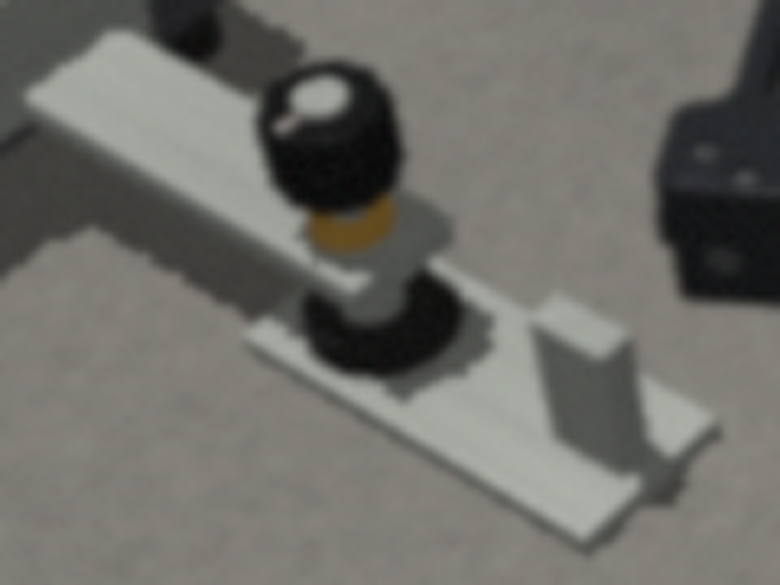

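```bash
python3 -c "
from h import *
print(onz('scene',199,244.4,.0115))
f=lambda x,y:onz('scene',(x+.5)/6.5-.5+140,(y+.5)/6.5-.5+195,.008)
A,B,C=f(587,535),f(718,418),f(246,330)
print(A,B,C,np.linalg.norm(A-B),np.linalg.norm(A-C))
e=(A-C)/np.linalg.norm(A-C); x=np.array([e[1],-e[0],0]); 
for s in(C+.033*e-.03*x, C+.033*e+.03*x): print(s)
"
```

```text
[ 0.55573513 -0.04560414  0.0115    ]
[0.59470555 0.0581191  0.008     ] [0.53766762 0.06617849 0.008     ] [ 0.57614495 -0.08553951  0.008     ] 0.05760451081207296 0.14485266109848047
[ 0.55062068 -0.04896751  0.008     ]
[ 0.61012609 -0.05665557  0.008     ]
```

```bash
python3 -c "
import cv2
t=cv2.imread('pics/t_.png')
cv2.imwrite('pics/v2.png',cv2.resize(t[175:235,388:488],None,fx=8,fy=8,interpolation=cv2.INTER_CUBIC))
"
```

```text
(no output)
```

View pics/v2.png

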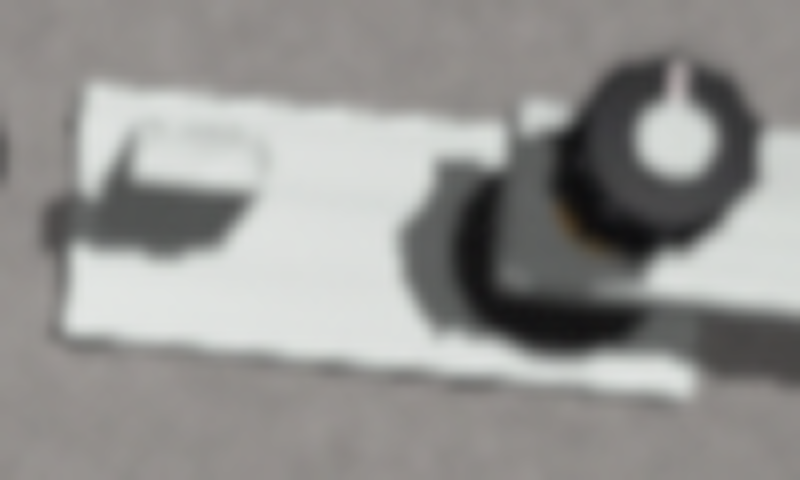

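```bash
python3 -c "
from h import *
f=lambda x,y,z=.008:onz('top',(x+.5)/8-.5+388,(y+.5)/8-.5+175,z)
T,L,R=f(85,82),f(65,337),f(693,398)
print(np.linalg.norm(T-L),np.linalg.norm(R-L))
e=(L-R)/np.linalg.norm(R-L); x=np.array([e[1],-e[0],0])
print('yaw',np.degrees(np.arctan2(x[1],x[0])),'edge mid', (T+L)/2)
print('patch', R+.033*e+.03*x, (T+L)/2-.112*e)
for z in(.012,.016): print('foot',f(455+93,352-91,z))
print('cap',f(677,137,.102),'knob',f(667,150,.102))
# distance of foot bottom/left edges
"
```

```text
0.060939927374641115 0.14448254974244185
yaw -6.79094245753636 edge mid [0.56610163 0.06404545 0.008     ]
patch [ 0.55246159 -0.04652374  0.008     ] [ 0.55285796 -0.04716878  0.008     ]
foot [ 0.55070061 -0.04350286  0.012     ]
foot [ 0.54977239 -0.04245185  0.016     ]
cap [ 0.55591558 -0.04862491  0.102     ] knob [ 0.55315161 -0.04633198  0.102     ]
```

```bash
python3 -c "
from h import *
def tri(a,b):
    A=[]
    for n,(u,v) in(('top',a),('scene',b)):
        K,E=cam(n); P=K@E[:3]; A+= [u*P[2]-P[0],v*P[2]-P[1]]
    _,_,V=np.linalg.svd(np.array(A)); X=V[-1]; X=X[:3]/X[3]
    return X, proj('top',X)[0]-a, proj('scene',X)[0]-b
T=lambda x,y:np.array([(x+.5)/8-.5+388,(y+.5)/8-.5+175]); S=lambda x,y:np.array([(x+.5)/6.5-.5+140,(y+.5)/6.5-.5+195])
print('cap',tri(T(677,137),S(321,97)))
print('plate corner TL',tri(T(85,82),S(718,418)))
print('plate corner BL',tri(T(65,337),S(587,535)))
print('arm corner low',tri(T(495,292),S(362,288)))
"
```

```text
cap (array([ 0.55540771, -0.04821638,  0.10521245]), array([ 0.3097022 , -0.19985555]), array([0.35619653, 0.09278919]))
plate corner TL (array([0.57639581, 0.08035984, 0.05784799]), array([-6.82986219,  3.46261417]), array([-8.12578775, -1.79803042]))
plate corner BL (array([ 0.55607667,  0.04523248, -0.04403053]), array([ 7.44817954, -4.67559999]), array([9.24647319, 1.46435979]))
arm corner low (array([ 0.54915975, -0.04031527,  0.01973957]), array([ 5.98434705, -3.99947189]), array([7.12138883, 1.5023645 ]))
```

```bash
python3 -c "
from h import *
def tri(a,b):
    A=[]
    for n,(u,v) in(('top',a),('scene',b)):
        K,E=cam(n); P=K@E[:3]; A+= [u*P[2]-P[0],v*P[2]-P[1]]
    _,_,V=np.linalg.svd(np.array(A)); X=V[-1]; X=X[:3]/X[3]
    return X, proj('top',X)[0]-a, proj('scene',X)[0]-b
T=lambda x,y:np.array([(x+.5)/8-.5+388,(y+.5)/8-.5+175]); S=lambda x,y:np.array([(x+.5)/6.5-.5+140,(y+.5)/6.5-.5+195])
L,B,A=tri(T(85,82),S(587,535)),tri(T(65,337),S(718,418)),tri(T(524,100),S(362,288))
print(L);print(B);print(A)
m=(L[0]+B[0])/2
y=np.radians(90-7); print('patch',m[:2]-.112*np.array([np.cos(y),np.sin(y)]))
print('axis from arm',A[0][:2]-.022*np.array([np.cos(y),np.sin(y)])-.021*np.array([np.sin(y),-np.cos(y)]))
"
```

```text
(array([0.59599709, 0.06020306, 0.01030322]), array([ 0.27198589, -0.15607231]), array([0.33881241, 0.06767777]))
(array([0.5365778 , 0.06665716, 0.00688723]), array([ 0.47877179, -0.26580488]), array([0.56716251, 0.10262614]))
(array([ 0.57715718, -0.02897485,  0.05473644]), array([-0.19899029,  0.12413269]), array([-0.23708234, -0.05887194]))
patch [ 0.55263808 -0.04773506]
axis from arm [ 0.55363259 -0.04825161]
```

```bash
python3 -c "
from h import *
to([.5545,-.048,.16],68)"
```

```text
d [-11.1   19.99   1.65] turn -45.67 yawnow 22.33 clk 8.4333
```

Emit:
send_rows(series=[{"delta_pos":[-1.4,2.5,0],"turn":-5.7,"jaw":0},{"delta_pos":[-2.8,5,0],"turn":-11.4,"jaw":0},{"delta_pos":[-4.2,7.5,0],"turn":-17.1,"jaw":0},{"delta_pos":[-5.6,10,0],"turn":-22.8,"jaw":0},{"delta_pos":[-7,12.5,0],"turn":-28.6,"jaw":0},{"delta_pos":[-8.4,15,0.5],"turn":-34.3,"jaw":0},{"delta_pos":[-9.8,17.5,1],"turn":-40,"jaw":0},{"delta_pos":[-11.1,20,1.65],"turn":-45.7,"jaw":0}])

```text
clock: 9.1
tool_pos: [0.5518, -0.0567, 0.1595]
eef_rot: [0.83, 0.557, -0.001, 0.001]
contact_force: [0.4, 0.4, 0.3]
opening: 0.999
```

```bash
python3 -c "
from h import *
s=r.get_state();print(s['tool_pos'],s['q'].round(2))
to([.5545,-.048,.083],68)"
```

```text
[ 0.55177241 -0.05671644  0.15948161] [ 0.46  0.83 -0.78  1.85  0.8   0.81  0.44]
d [ 0.93 -0.08  7.65] turn -0.29 yawnow 67.71 clk 9.1
```

Emit:
send_rows(series=[{"delta_pos":[0.9,-0.1,0],"turn":-7,"jaw":0},{"delta_pos":[0.9,-0.1,0],"turn":-14,"jaw":0},{"delta_pos":[0.9,-0.1,0],"turn":-21,"jaw":0},{"delta_pos":[0.9,-0.1,0],"turn":-28,"jaw":0},{"delta_pos":[0.9,-0.1,0],"turn":-30,"jaw":0},{"delta_pos":[0.9,-0.1,0],"turn":-30,"jaw":0}])

```text
clock: 9.6
tool_pos: [0.5545, -0.0466, 0.1591]
eef_rot: [0.659, 0.752, -0.001, -0.0]
contact_force: [0.2, -1.2, 0.2]
opening: 1.0
```

```bash
python3 -c "
from h import *
s=r.get_state();print(s['tool_pos'],s['q'].round(2),s['moment'])
to([.5545,-.048,.083],98)
a=vision.snapshot('scene');t=vision.snapshot('top')
I=np.vstack([cv2.resize(a[130:290,120:320],(375,300)),cv2.resize(t[140:260,380:540],(400,300))[:,:375]]);cv2.imwrite('pics/k1.png',I)
"
```

```text
[ 0.55450932 -0.0466132   0.15909915] [ 0.5   0.88 -0.91  1.84  0.89  0.9   0.86] [ 0.04700569 -0.15107554  0.04491449]
d [-0.13 -0.01  7.61] turn -0.52 yawnow 97.48 clk 9.6
```

View pics/k1.png

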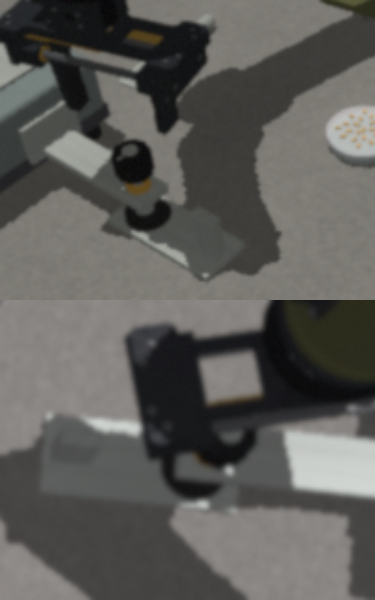

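Knob sits between the open fingers. Go down in two parts.

Emit:
send_rows(series=[{"delta_pos":[-0.1,0,1],"turn":0,"jaw":0},{"delta_pos":[-0.15,0,2.5],"turn":0,"jaw":0},{"delta_pos":[-0.15,0,4],"turn":0,"jaw":0},{"delta_pos":[-0.15,0,5.3],"turn":0,"jaw":0},{"delta_pos":[-0.15,0,6.3],"turn":0,"jaw":0},{"delta_pos":[-0.15,0,7.2],"turn":0,"jaw":0},{"delta_pos":[-0.15,0,7.5],"turn":0,"jaw":0},{"delta_pos":[-0.15,0,7.5],"turn":0,"jaw":0}])

```text
clock: 10.37
tool_pos: [0.5552, -0.0464, 0.0836]
eef_rot: [0.659, 0.752, -0.0, -0.0]
contact_force: [0.1, -0.5, 0.1]
opening: 0.999
```

```bash
python3 -c "
from h import *
s=r.get_state();print(s['tool_pos'],s['q'].round(2),s['moment'],s['contact_force'])
to([.5545,-.048,.083],98)
"
```

```text
[ 0.55515584 -0.0464062   0.08355744] [ 0.45  0.98 -0.81  1.87  1.03  0.78  0.75] [ 0.03208838 -0.10502647  0.02273832] [ 0.08578944 -0.47785127  0.11803903]
d [-0.15 -0.09  0.06] turn -0.42 yawnow 97.58 clk 10.3667
```

Emit:
send_rows(series=[{"delta_pos":[-0.1,0,0],"turn":0,"jaw":0.4},{"delta_pos":[-0.1,0,0],"turn":0,"jaw":0.5},{"delta_pos":[-0.1,0,0],"turn":0,"jaw":0.5},{"delta_pos":[-0.1,0,0],"turn":0,"jaw":0.5},{"delta_pos":[-0.1,0,0],"turn":0,"jaw":0.5},{"delta_pos":[-0.1,0,0],"turn":0,"jaw":0.5},{"delta_pos":[-0.1,0,0],"turn":0,"jaw":0.5},{"delta_pos":[-0.1,0,0],"turn":0,"jaw":0.5}], force=15)

```text
clock: 11.03
tool_pos: [0.5557, -0.0474, 0.0844]
eef_rot: [0.659, 0.752, 0.0, 0.0]
contact_force: [-0.6, -0.2, 0.0]
opening: 0.5
```

Emit:
send_rows(series=[{"delta_pos":[0,0,0],"turn":0,"jaw":1},{"delta_pos":[0,0,0],"turn":0,"jaw":1},{"delta_pos":[0,0,0],"turn":0,"jaw":1},{"delta_pos":[0,0,0],"turn":0,"jaw":1},{"delta_pos":[0,0,0],"turn":0,"jaw":1},{"delta_pos":[0,0,0],"turn":0,"jaw":1}], force=15)

```text
clock: 11.53
tool_pos: [0.5557, -0.0475, 0.0843]
eef_rot: [0.659, 0.752, -0.0, 0.0]
contact_force: [1.4, -0.8, 1.3]
opening: 0.424
```

```bash
python3 -c "
from h import *
s=r.get_state();print(s['tool_pos'],s['opening'],s['moment'],s['contact_force'],tyaw(s))
"
```

```text
[ 0.55566221 -0.04750794  0.08434243] 0.4241116304633878 [-0.02141559 -0.15432484 -0.00780687] [ 1.37832963 -0.79656326  1.27473515] 97.57990713793896
```

Emit:
send_rows(series=[{"delta_pos":[0,0,0.01],"turn":3,"jaw":1},{"delta_pos":[0,0,0.02],"turn":6,"jaw":1},{"delta_pos":[0,0,0.03],"turn":9,"jaw":1},{"delta_pos":[0,0,0.04],"turn":12,"jaw":1},{"delta_pos":[0,0,0.05],"turn":15,"jaw":1},{"delta_pos":[0,0,0.06],"turn":18,"jaw":1},{"delta_pos":[0,0,0.07],"turn":21,"jaw":1},{"delta_pos":[0,0,0.08],"turn":24,"jaw":1}])

```text
clock: 12.2
tool_pos: [0.5557, -0.0474, 0.0835]
eef_rot: [0.802, 0.598, 0.0, 0.0]
contact_force: [0.2, 0.4, -0.0]
opening: 0.426
```

```bash
cat > st.py <<'E'
from h import *
s=r.get_state();print(s['clock'],s['tool_pos'].round(4),s['opening'].round(3),'M',s['moment'].round(3),'F',s['contact_force'].round(2),'yaw',round(tyaw(s),2),'q7',s['q'][6].round(2),'t7',s['joint_torque'][6].round(3))
E
python3 st.py
```

```text
Traceback (most recent call last):
  File "st.py", line 2, in <module>
    s=r.get_state();print(s['clock'],s['tool_pos'].round(4),s['opening'].round(3),'M',s['moment'].round(3),'F',s['contact_force'].round(2),'yaw',round(tyaw(s),2),'q7',s['q'][6].round(2),'t7',s['joint_torque'][6].round(3))
                                                            ^^^^^^^^^^^^^^^^^^
AttributeError: 'float' object has no attribute 'round'
```

```bash
sed -i "s/s\['opening'\].round(3)/round(s['opening'],3)/" st.py; python3 st.py
```

```text
12.2 [ 0.5557 -0.0474  0.0835] 0.426 M [ 0.012 -0.152  0.056] F [ 0.17  0.38 -0.05] yaw 73.45 q7 0.39 t7 0.519
```

Emit:
send_rows(series=[{"delta_pos":[0,0,0.01],"turn":3,"jaw":1},{"delta_pos":[0,0,0.02],"turn":6,"jaw":1},{"delta_pos":[0,0,0.03],"turn":9,"jaw":1},{"delta_pos":[0,0,0.04],"turn":12,"jaw":1},{"delta_pos":[0,0,0.05],"turn":15,"jaw":1}])

```text
clock: 12.62
tool_pos: [0.5557, -0.0473, 0.083]
eef_rot: [0.873, 0.488, 0.0, 0.0]
contact_force: [-0.1, -0.6, 0.4]
opening: 0.423
```

```bash
python3 - <<'E'
exec(open('st.py').read())
for k in range(4):
    vision.snapshot('scene'); exec(open('st.py').read().split('\n')[1])
E
```

```text
12.6167 [ 0.5557 -0.0473  0.083 ] 0.423 M [-0.055 -0.139 -0.041] F [-0.06 -0.59  0.39] yaw 58.45 q7 0.16 t7 0.503
12.6667 [ 0.5557 -0.0473  0.083 ] 0.427 M [ 0.09  -0.236 -0.084] F [ 0.15  0.71 -1.26] yaw 58.32 q7 0.16 t7 0.008
12.7167 [ 0.5557 -0.0473  0.083 ] 0.423 M [-0.033 -0.164 -0.125] F [ 0.12 -0.93 -0.26] yaw 58.57 q7 0.16 t7 -0.277
12.7667 [ 0.5557 -0.0473  0.083 ] 0.423 M [ 0.046 -0.171 -0.067] F [-0.   -0.47  0.32] yaw 58.65 q7 0.17 t7 -0.044
12.8167 [ 0.5557 -0.0473  0.083 ] 0.431 M [-0.019 -0.213 -0.109] F [ 1.49 -0.14  0.26] yaw 58.66 q7 0.17 t7 0.046
```

```bash
python3 - <<'E'
from h import *
a=vision.snapshot('scene');t=vision.snapshot('top')
cv2.imwrite('pics/k2.png',np.hstack([cv2.resize(a[180:280,140:260],None,fx=4,fy=4),cv2.resize(t[160:240,410:510],(400,400))[:, :320]]))
E
```

```text
(no output)
```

View pics/k2.png

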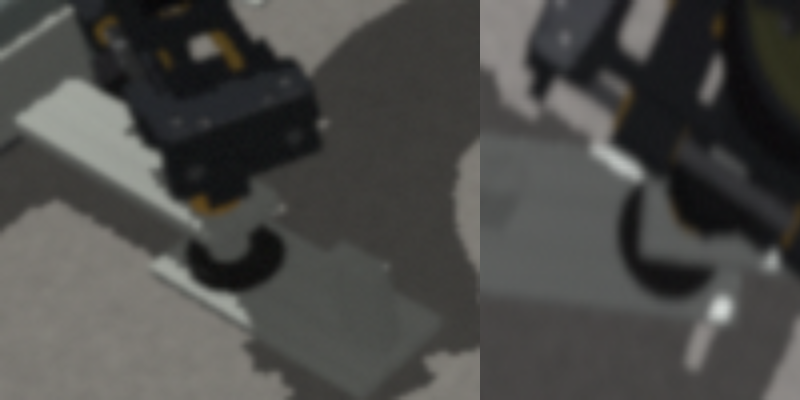

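Emit:
send_rows(series=[{"delta_pos":[0,0,0.01],"turn":2,"jaw":1},{"delta_pos":[0,0,0.015],"turn":4,"jaw":1}])

```text
clock: 13.08
tool_pos: [0.5557, -0.0473, 0.0829]
eef_rot: [0.889, 0.458, 0.0, -0.0]
contact_force: [-0.1, 0.3, 0.5]
opening: 0.431
```

```bash
python3 st.py
```

```text
13.0833 [ 0.5557 -0.0473  0.0829] 0.431 M [ 0.019 -0.127  0.022] F [-0.14  0.27  0.45] yaw 54.55 q7 0.11 t7 0.35
```

Emit:
send_rows(series=[{"delta_pos":[0,0,0.01],"turn":2,"jaw":1},{"delta_pos":[0,0,0.015],"turn":4,"jaw":1}])

```text
clock: 13.25
tool_pos: [0.5557, -0.0473, 0.0828]
eef_rot: [0.904, 0.427, 0.0, -0.0]
contact_force: [0.0, -0.3, -0.3]
opening: 0.423
```

```bash
python3 st.py
```

```text
13.25 [ 0.5557 -0.0473  0.0828] 0.423 M [ 0.014 -0.202  0.051] F [ 0.03 -0.32 -0.26] yaw 50.55 q7 0.05 t7 0.314
```

Emit:
send_rows(series=[{"delta_pos":[0,0,0.007],"turn":2,"jaw":1},{"delta_pos":[0,0,0.014],"turn":4,"jaw":1},{"delta_pos":[0,0,0.02],"turn":6,"jaw":1}])

```text
clock: 13.5
tool_pos: [0.5558, -0.0473, 0.0826]
eef_rot: [0.925, 0.379, 0.0, -0.0]
contact_force: [-0.7, -0.2, -0.3]
opening: 0.421
```

```bash
python3 st.py
```

```text
13.5 [ 0.5558 -0.0473  0.0826] 0.421 M [ 0.009 -0.144  0.026] F [-0.65 -0.16 -0.28] yaw 44.55 q7 -0.04 t7 0.31
```

Emit:
send_rows(series=[{"delta_pos":[0,0,0.007],"turn":2,"jaw":1},{"delta_pos":[0,0,0.014],"turn":4,"jaw":1},{"delta_pos":[0,0,0.02],"turn":6,"jaw":1}])

```text
clock: 13.75
tool_pos: [0.5558, -0.0472, 0.0824]
eef_rot: [0.944, 0.33, 0.0, -0.0]
contact_force: [0.5, 0.8, -0.2]
opening: 0.43
```

```bash
python3 st.py
```

```text
13.75 [ 0.5558 -0.0472  0.0824] 0.43 M [ 0.023 -0.178 -0.001] F [ 0.52  0.85 -0.18] yaw 38.55 q7 -0.12 t7 0.304
```

Emit:
send_rows(series=[{"delta_pos":[0,0,0.007],"turn":2,"jaw":1},{"delta_pos":[0,0,0.014],"turn":4,"jaw":1},{"delta_pos":[0,0,0.02],"turn":6,"jaw":1}])

```text
clock: 14.0
tool_pos: [0.5558, -0.0472, 0.0822]
eef_rot: [0.96, 0.28, 0.0, -0.0]
contact_force: [0.4, 0.1, -0.4]
opening: 0.423
```

```bash
python3 st.py
```

```text
14.0 [ 0.5558 -0.0472  0.0822] 0.423 M [ 0.02  -0.152  0.082] F [ 0.37  0.07 -0.41] yaw 32.55 q7 -0.2 t7 0.299
```

Emit:
send_rows(series=[{"delta_pos":[0,0,0.007],"turn":2,"jaw":1},{"delta_pos":[0,0,0.014],"turn":4,"jaw":1},{"delta_pos":[0,0,0.02],"turn":6,"jaw":1}])

```text
clock: 14.25
tool_pos: [0.5558, -0.0472, 0.082]
eef_rot: [0.973, 0.23, 0.0, -0.0]
contact_force: [0.4, -0.4, -0.1]
opening: 0.421
```

```bash
python3 st.py
```

```text
14.25 [ 0.5558 -0.0472  0.082 ] 0.421 M [ 0.031 -0.212  0.033] F [ 0.36 -0.36 -0.11] yaw 26.56 q7 -0.29 t7 0.293
```

Emit:
send_rows(series=[{"delta_pos":[0,0,0.007],"turn":2,"jaw":1},{"delta_pos":[0,0,0.014],"turn":4,"jaw":1},{"delta_pos":[0,0,0.02],"turn":6,"jaw":1}])

```text
clock: 14.5
tool_pos: [0.5558, -0.0472, 0.0818]
eef_rot: [0.984, 0.178, 0.0, -0.0]
contact_force: [0.8, -0.6, -0.2]
opening: 0.426
```

```bash
python3 st.py
```

```text
14.5 [ 0.5558 -0.0472  0.0818] 0.426 M [-0.042 -0.16   0.026] F [ 0.8  -0.56 -0.15] yaw 20.55 q7 -0.37 t7 0.287
```

Emit:
send_rows(series=[{"delta_pos":[0,0,0.007],"turn":2,"jaw":1},{"delta_pos":[0,0,0.014],"turn":4,"jaw":1},{"delta_pos":[0,0,0.02],"turn":6,"jaw":1}])

```text
clock: 14.75
tool_pos: [0.5559, -0.0472, 0.0816]
eef_rot: [0.992, 0.127, 0.0, -0.0]
contact_force: [1.4, 0.5, 0.1]
opening: 0.425
```

```bash
python3 st.py;python3 - <<'E'
from h import *
a=vision.snapshot('scene')
cv2.imwrite('pics/k3.png',cv2.resize(a[200:290,140:260],None,fx=6,fy=6,interpolation=cv2.INTER_CUBIC))
E
```

```text
14.75 [ 0.5559 -0.0472  0.0816] 0.425 M [-0.028 -0.239  0.036] F [1.44 0.48 0.1 ] yaw 14.56 q7 -0.45 t7 0.281
```

View pics/k3.png

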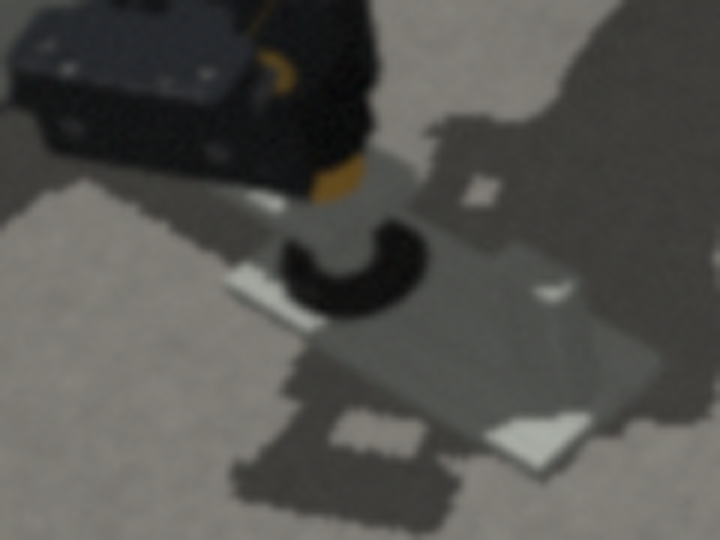

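Emit:
send_rows(series=[{"delta_pos":[0,0,0.007],"turn":2,"jaw":1},{"delta_pos":[0,0,0.014],"turn":4,"jaw":1},{"delta_pos":[0,0,0.02],"turn":6,"jaw":1}])

```text
clock: 15.05
tool_pos: [0.5559, -0.0472, 0.0814]
eef_rot: [0.997, 0.075, 0.0, -0.0]
contact_force: [1.3, -0.0, -0.3]
opening: 0.429
```

```bash
python3 st.py
```

```text
15.05 [ 0.5559 -0.0472  0.0814] 0.429 M [ 0.017 -0.2    0.036] F [ 1.28 -0.03 -0.35] yaw 8.59 q7 -0.52 t7 0.276
```

Emit:
send_rows(series=[{"delta_pos":[0,0,0.007],"turn":2,"jaw":1},{"delta_pos":[0,0,0.014],"turn":4,"jaw":1},{"delta_pos":[0,0,0.02],"turn":6,"jaw":1}])

```text
clock: 15.3
tool_pos: [0.5559, -0.0472, 0.0812]
eef_rot: [1.0, 0.023, 0.0, -0.0]
contact_force: [-1.0, 0.1, -0.2]
opening: 0.428
```

```bash
python3 st.py
```

```text
15.3 [ 0.5559 -0.0472  0.0812] 0.428 M [-0.053 -0.247  0.007] F [-1.02  0.1  -0.23] yaw 2.59 q7 -0.6 t7 0.269
```

Emit:
send_rows(series=[{"delta_pos":[0,0,0.007],"turn":2,"jaw":1},{"delta_pos":[0,0,0.014],"turn":4,"jaw":1},{"delta_pos":[0,0,0.02],"turn":6,"jaw":1}])

```text
clock: 15.55
tool_pos: [0.556, -0.0472, 0.081]
eef_rot: [1.0, -0.031, 0.0, -0.0]
contact_force: [1.2, 0.9, -0.2]
opening: 0.425
```

```bash
python3 st.py
```

```text
15.55 [ 0.556  -0.0472  0.081 ] 0.425 M [ 0.032 -0.231  0.03 ] F [ 1.24  0.87 -0.19] yaw -3.5 q7 -0.68 t7 0.278
```

Emit:
send_rows(series=[{"delta_pos":[0,0,0.007],"turn":2,"jaw":1},{"delta_pos":[0,0,0.014],"turn":4,"jaw":1},{"delta_pos":[0,0,0.02],"turn":6,"jaw":1}])

```text
clock: 15.8
tool_pos: [0.556, -0.0472, 0.0808]
eef_rot: [0.997, -0.083, 0.0, -0.0]
contact_force: [0.7, 0.1, -0.3]
opening: 0.425
```

```bash
python3 st.py
```

```text
15.8 [ 0.556  -0.0472  0.0808] 0.425 M [ 0.068 -0.379  0.072] F [ 0.67  0.07 -0.27] yaw -9.58 q7 -0.75 t7 0.261
```

Emit:
send_rows(series=[{"delta_pos":[0,0,0.007],"turn":2,"jaw":1},{"delta_pos":[0,0,0.014],"turn":4,"jaw":1},{"delta_pos":[0,0,0.02],"turn":6,"jaw":1}])

```text
clock: 16.05
tool_pos: [0.556, -0.0473, 0.0806]
eef_rot: [0.991, -0.136, 0.0, -0.0]
contact_force: [2.4, 0.1, -1.3]
opening: 0.426
```

```bash
python3 st.py; python3 -c "
import sys;sys.path.insert(0,'.')
from h import *
print(r.get_state()['joint_torque'].round(3))"
```

```text
16.05 [ 0.556  -0.0473  0.0806] 0.426 M [ 0.127 -0.509  0.054] F [ 2.43  0.11 -1.26] yaw -15.61 q7 -0.82 t7 0.251
[ 7.9000e-01 -5.2221e+01 -3.1770e+00 -6.5290e+00  1.0000e-03  6.5500e-01
  2.5100e-01]
```

Emit:
send_rows(series=[{"delta_pos":[0,0,0.007],"turn":2,"jaw":1},{"delta_pos":[0,0,0.014],"turn":4,"jaw":1},{"delta_pos":[0,0,0.02],"turn":6,"jaw":1}])

```text
clock: 16.3
tool_pos: [0.556, -0.0473, 0.0804]
eef_rot: [0.982, -0.187, 0.0, -0.0]
contact_force: [2.3, -0.1, -0.5]
opening: 0.426
```

```bash
python3 st.py
```

```text
16.3 [ 0.556  -0.0473  0.0804] 0.426 M [ 0.113 -0.591  0.076] F [ 2.29 -0.07 -0.46] yaw -21.61 q7 -0.89 t7 0.232
```

```bash
python3 - <<'E'
from h import *
s=r.get_state(); print(s['q'][6],s['joint_torque'][6])
a=vision.snapshot('scene'); cv2.imwrite('pics/s_2.png',a)
s=r.get_state(); print(s['q'][6],s['joint_torque'][6],s['moment'],s['contact_force'])
b=cv2.imread('pics/s_.png')
for c in (194,197,200,203): print(c,b[244:260,c].max(1),a[244:260,c].max(1))
A=cv2.resize(b[225:270,170:230],None,fx=6.5,fy=6.5,interpolation=cv2.INTER_CUBIC);B=cv2.resize(a[225:270,170:230],None,fx=6.5,fy=6.5,interpolation=cv2.INTER_CUBIC)
cv2.imwrite('pics/k4.png',np.hstack([A,B]))
E
```

```text
-0.8931204990079559 0.23170262575149536
-0.894080120907844 -0.0023986605810932815 [ 0.17982919 -0.5279295   0.00789879] [ 2.5691809   0.96281497 -1.4462202 ]
194 [ 53  31  21  19  16  18  17  26  70 131 160 165 151 116 103 118] [75 61 35 20 13 19 16 19 34 63 78 80 80 78 73 66]
197 [ 59  36  20  18  20  19  20  19  47 102 150 166 168 165 145 111] [80 73 47 23 19 17 17 20 31 58 75 81 81 81 84 80]
200 [ 34  21  19  19  17  18  16  21  41  72  86 106 145 165 170 162] [67 44 26 18 19 15 17 20 40 69 79 82 80 82 81 82]
203 [ 20  17  20  18  17  19  21  40  67  80  89 112 145 163 167 169] [18 19 18 18 14 18 20 38 64 78 82 82 81 81 81 81]
```

View pics/k4.png

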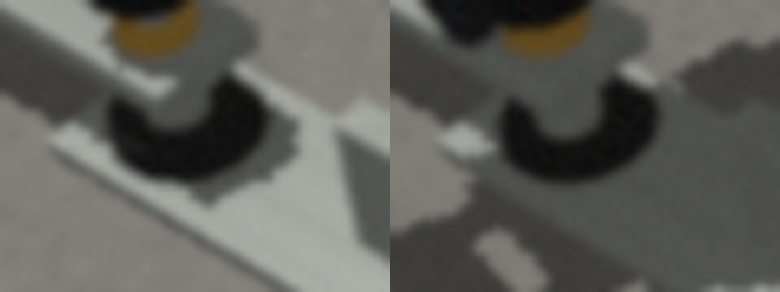

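```bash
cat >> st.py <<'E'
print('qd7',s['qd'][6].round(4),'t/qd',(s['joint_torque'][6]/s['qd'][6]).round(4),'tq',s['joint_torque'].round(3))
E
echo
```

Emit:
send_rows(series=[{"delta_pos":[0,0,0.007],"turn":2,"jaw":1},{"delta_pos":[0,0,0.014],"turn":4,"jaw":1},{"delta_pos":[0,0,0.02],"turn":6,"jaw":1}])

```text
clock: 16.6
tool_pos: [0.556, -0.0473, 0.0802]
eef_rot: [0.971, -0.239, 0.0, -0.0]
contact_force: [2.5, 0.4, -1.3]
opening: 0.425
```

```bash
python3 st.py
```

```text
16.6 [ 0.556  -0.0473  0.0802] 0.425 M [ 0.218 -0.703  0.121] F [ 2.49  0.36 -1.34] yaw -27.61 q7 -0.96 t7 0.194
qd7 -0.2744 t/qd -0.7071 tq [ 1.0840e+00 -5.2155e+01 -2.1460e+00 -5.8650e+00 -3.7000e-02  1.0250e+00
  1.9400e-01]
```

Emit:
send_rows(series=[{"delta_pos":[0,0,0.007],"turn":2,"jaw":1},{"delta_pos":[0,0,0.014],"turn":4,"jaw":1},{"delta_pos":[0,0,0.02],"turn":6,"jaw":1}])

```text
clock: 16.85
tool_pos: [0.556, -0.0473, 0.08]
eef_rot: [0.957, -0.289, 0.0, -0.0]
contact_force: [3.2, 1.2, -1.1]
opening: 0.423
```

```bash
python3 st.py
```

```text
16.85 [ 0.556  -0.0473  0.08  ] 0.423 M [ 0.136 -0.824  0.132] F [ 3.19  1.16 -1.13] yaw -33.61 q7 -1.03 t7 0.147
qd7 -0.272 t/qd -0.5417 tq [  1.172 -52.029  -1.673  -5.541  -0.072   1.178   0.147]
```

Emit:
send_rows(series=[{"delta_pos":[0,0,-0.007],"turn":-2,"jaw":1},{"delta_pos":[0,0,-0.012],"turn":-3.5,"jaw":1},{"delta_pos":[0,0,-0.012],"turn":-3.5,"jaw":1}])

```text
clock: 17.1
tool_pos: [0.556, -0.0473, 0.0801]
eef_rot: [0.966, -0.257, 0.0, -0.0]
contact_force: [4.2, 1.7, -1.6]
opening: 0.428
```

```bash
python3 - <<'E'
exec(open('st.py').read())
M=[]
for k in range(6):
    vision.snapshot('scene'); s=r.get_state(); M.append(np.r_[s['moment'],s['contact_force']])
print(np.mean(M,0).round(3), tyaw(s))
E
```

```text
17.1 [ 0.556  -0.0473  0.0801] 0.428 M [ 0.269 -0.932 -0.018] F [ 4.16  1.74 -1.63] yaw -29.81 q7 -0.99 t7 0.181
qd7 -0.0252 t/qd -7.1787 tq [ 7.9900e-01 -5.1978e+01 -1.7200e+00 -5.2170e+00 -5.0000e-02  1.3290e+00
  1.8100e-01]
[ 0.263 -0.988  0.025  4.433  1.571 -1.755] -29.90914006737334
```

Emit:
send_rows(series=[{"delta_pos":[0,0,0],"turn":0,"jaw":0.3},{"delta_pos":[0,0,0],"turn":0,"jaw":0},{"delta_pos":[0,0,0],"turn":0,"jaw":0},{"delta_pos":[0,0,0],"turn":0,"jaw":0},{"delta_pos":[0,0,0],"turn":0,"jaw":0},{"delta_pos":[0,0,0],"turn":0,"jaw":0},{"delta_pos":[0,0,0],"turn":0,"jaw":0},{"delta_pos":[0,0,0],"turn":0,"jaw":0}])

```text
clock: 18.07
tool_pos: [0.5555, -0.0475, 0.08]
eef_rot: [0.966, -0.258, -0.0, 0.0]
contact_force: [-0.6, 0.3, 0.7]
opening: 0.992
```

```bash
python3 - <<'E'
exec(open('st.py').read())
M=[]
for k in range(10):
    vision.snapshot('scene'); s=r.get_state(); M.append(np.r_[s['moment'],s['contact_force']])
print(np.mean(M,0).round(3), tyaw(s))
E
```

```text
18.0667 [ 0.5555 -0.0475  0.08  ] 0.992 M [-0.051 -0.087 -0.016] F [-0.59  0.27  0.68] yaw -29.92 q7 -0.99 t7 0.001
qd7 -0.0018 t/qd -0.3219 tq [ 1.6000e-02 -5.2168e+01 -2.4900e+00 -7.6050e+00 -1.8000e-02 -4.9000e-02
  1.0000e-03]
[-0.028 -0.054 -0.004  0.03  -0.144  0.009] -29.921394555103582
```

Emit:
send_rows(series=[{"delta_pos":[0.05,-0.04,0],"turn":0,"jaw":0.5},{"delta_pos":[0.05,-0.04,0],"turn":0,"jaw":0.5},{"delta_pos":[0.05,-0.04,0],"turn":0,"jaw":0.5},{"delta_pos":[0.05,-0.04,0],"turn":0,"jaw":0.5},{"delta_pos":[0.05,-0.04,0],"turn":0,"jaw":0.5},{"delta_pos":[0.05,-0.04,0],"turn":0,"jaw":0.5},{"delta_pos":[0.05,-0.04,0],"turn":0,"jaw":0.5},{"delta_pos":[0.05,-0.04,0],"turn":0,"jaw":0.5}], force=15)

```text
clock: 19.23
tool_pos: [0.5563, -0.0473, 0.08]
eef_rot: [0.966, -0.258, 0.0, 0.0]
contact_force: [-0.8, -0.5, 0.0]
opening: 0.499
```

Emit:
send_rows(series=[{"delta_pos":[0,0,0],"turn":0,"jaw":1},{"delta_pos":[0,0,0],"turn":0,"jaw":1},{"delta_pos":[0,0,0],"turn":0,"jaw":1},{"delta_pos":[0,0,0],"turn":0,"jaw":1},{"delta_pos":[0,0,0],"turn":0,"jaw":1},{"delta_pos":[0,0,0],"turn":0,"jaw":1}], force=15)

```text
clock: 19.73
tool_pos: [0.5561, -0.0473, 0.08]
eef_rot: [0.966, -0.258, -0.0, 0.0]
contact_force: [-0.8, -0.0, 0.4]
opening: 0.428
```

```bash
python3 st.py
```

```text
19.7333 [ 0.5561 -0.0473  0.08  ] 0.428 M [0.033 0.096 0.013] F [-0.84 -0.02  0.45] yaw -29.91 q7 -0.99 t7 0.017
qd7 0.001 t/qd 17.258 tq [ 2.1100e-01 -5.1993e+01 -2.2620e+00 -8.0870e+00  1.0500e-01 -2.2700e-01
  1.7000e-02]
```

Well centred now. Unscrew 36° (z up 1.2 mm), then re-approach slowly with clean readings.

Emit:
send_rows(series=[{"delta_pos":[0,0,-0.01],"turn":-3,"jaw":1},{"delta_pos":[0,0,-0.02],"turn":-6,"jaw":1},{"delta_pos":[0,0,-0.03],"turn":-9,"jaw":1},{"delta_pos":[0,0,-0.04],"turn":-12,"jaw":1},{"delta_pos":[0,0,-0.053],"turn":-16,"jaw":1},{"delta_pos":[0,0,-0.067],"turn":-20,"jaw":1},{"delta_pos":[0,0,-0.08],"turn":-24,"jaw":1},{"delta_pos":[0,0,-0.093],"turn":-28,"jaw":1}])

```text
clock: 20.4
tool_pos: [0.556, -0.0472, 0.081]
eef_rot: [1.0, -0.015, -0.0, -0.0]
contact_force: [-2.5, 1.5, 0.6]
opening: 0.424
```

```bash
python3 st.py
```

```text
20.4 [ 0.556  -0.0472  0.081 ] 0.424 M [ 0.127  0.112 -0.118] F [-2.54  1.48  0.6 ] yaw -1.73 q7 -0.65 t7 -0.533
qd7 0.5847 t/qd -0.9115 tq [-3.6300e-01 -5.2204e+01 -3.6010e+00 -8.2780e+00 -1.4000e-02 -3.1800e-01
 -5.3300e-01]
```

Emit:
send_rows(series=[{"delta_pos":[0,0,-0.013],"turn":-4,"jaw":1},{"delta_pos":[0,0,-0.027],"turn":-8,"jaw":1},{"delta_pos":[0,0,-0.027],"turn":-8,"jaw":1},{"delta_pos":[0,0,-0.027],"turn":-8,"jaw":1}])

```text
clock: 20.73
tool_pos: [0.5559, -0.0472, 0.0812]
eef_rot: [0.999, 0.052, -0.0, -0.0]
contact_force: [-0.9, 0.5, 1.0]
opening: 0.424
```

Emit:
send_rows(series=[{"delta_pos":[0,0,0.007],"turn":2,"jaw":1},{"delta_pos":[0,0,0.014],"turn":4,"jaw":1},{"delta_pos":[0,0,0.02],"turn":6,"jaw":1}])

```text
clock: 20.98
tool_pos: [0.556, -0.0472, 0.081]
eef_rot: [1.0, -0.001, -0.0, 0.0]
contact_force: [-2.1, 2.4, 1.7]
opening: 0.429
```

```bash
python3 st.py
```

```text
20.9833 [ 0.556  -0.0472  0.081 ] 0.429 M [0.155 0.25  0.023] F [-2.11  2.4   1.67] yaw -0.11 q7 -0.63 t7 0.272
qd7 -0.2969 t/qd -0.9172 tq [  0.803 -51.907  -4.155  -8.482   0.312  -0.197   0.272]
```

Emit:
send_rows(series=[{"delta_pos":[0,0,0.007],"turn":2,"jaw":1},{"delta_pos":[0,0,0.014],"turn":4,"jaw":1}])

```text
clock: 21.15
tool_pos: [0.556, -0.0472, 0.0809]
eef_rot: [0.999, -0.036, -0.0, 0.0]
contact_force: [-3.0, 1.1, 1.7]
opening: 0.428
```

```bash
python3 st.py
```

```text
21.15 [ 0.556  -0.0472  0.0809] 0.428 M [0.182 0.317 0.037] F [-3.03  1.15  1.74] yaw -4.1 q7 -0.68 t7 0.267
qd7 -0.2932 t/qd -0.9102 tq [  0.811 -51.886  -3.828  -8.636   0.35   -0.274   0.267]
```

Emit:
send_rows(series=[{"delta_pos":[0,0,0.007],"turn":2,"jaw":1},{"delta_pos":[0,0,0.014],"turn":4,"jaw":1}])

```text
clock: 21.32
tool_pos: [0.556, -0.0472, 0.0807]
eef_rot: [0.998, -0.071, -0.0, 0.0]
contact_force: [-2.0, 0.5, 1.7]
opening: 0.424
```

```bash
python3 st.py
```

```text
21.3167 [ 0.556  -0.0472  0.0807] 0.424 M [0.142 0.384 0.081] F [-1.99  0.52  1.69] yaw -8.1 q7 -0.73 t7 0.264
qd7 -0.2909 t/qd -0.9066 tq [  0.855 -51.871  -3.494  -8.789   0.389  -0.34    0.264]
```

Emit:
send_rows(series=[{"delta_pos":[0,0,0.007],"turn":2,"jaw":1},{"delta_pos":[0,0,0.014],"turn":4,"jaw":1}])

```text
clock: 21.48
tool_pos: [0.5561, -0.0472, 0.0806]
eef_rot: [0.994, -0.105, -0.0, 0.0]
contact_force: [-2.6, 0.1, 2.9]
opening: 0.425
```

```bash
python3 st.py
```

```text
21.4833 [ 0.5561 -0.0472  0.0806] 0.425 M [0.251 0.467 0.012] F [-2.59  0.13  2.85] yaw -12.11 q7 -0.78 t7 0.261
qd7 -0.2872 t/qd -0.908 tq [  0.919 -51.847  -3.161  -8.923   0.423  -0.402   0.261]
```

Emit:
send_rows(series=[{"delta_pos":[0,0,0.007],"turn":2,"jaw":1},{"delta_pos":[0,0,0.014],"turn":4,"jaw":1}])

```text
clock: 21.65
tool_pos: [0.5561, -0.0472, 0.0805]
eef_rot: [0.99, -0.14, -0.0, 0.0]
contact_force: [-2.5, 1.6, 1.1]
opening: 0.429
```

```bash
python3 st.py
```

```text
21.65 [ 0.5561 -0.0472  0.0805] 0.429 M [ 0.213  0.448 -0.021] F [-2.46  1.58  1.08] yaw -16.11 q7 -0.83 t7 0.258
qd7 -0.2838 t/qd -0.9079 tq [  0.981 -51.82   -2.835  -9.038   0.451  -0.461   0.258]
```

Emit:
send_rows(series=[{"delta_pos":[0,0,0.007],"turn":2,"jaw":1},{"delta_pos":[0,0,0.014],"turn":4,"jaw":1}])

```text
clock: 21.82
tool_pos: [0.5561, -0.0473, 0.0804]
eef_rot: [0.985, -0.175, -0.0, 0.0]
contact_force: [-3.2, 0.6, 3.0]
opening: 0.43
```

```bash
python3 st.py
```

```text
21.8167 [ 0.5561 -0.0473  0.0804] 0.43 M [0.281 0.555 0.013] F [-3.21  0.57  2.97] yaw -20.11 q7 -0.88 t7 0.255
qd7 -0.2829 t/qd -0.9002 tq [  1.035 -51.787  -2.518  -9.136   0.473  -0.519   0.255]
```

Emit:
send_rows(series=[{"delta_pos":[0,0,0.007],"turn":2,"jaw":1},{"delta_pos":[0,0,0.014],"turn":4,"jaw":1}])

```text
clock: 21.98
tool_pos: [0.5561, -0.0473, 0.0802]
eef_rot: [0.978, -0.209, -0.0, 0.0]
contact_force: [-2.9, 2.3, 1.5]
opening: 0.422
```

```bash
python3 st.py
```

```text
21.9833 [ 0.5561 -0.0473  0.0802] 0.422 M [0.266 0.59  0.099] F [-2.93  2.27  1.48] yaw -24.11 q7 -0.92 t7 0.22
qd7 -0.2781 t/qd -0.7916 tq [  1.096 -51.657  -2.196  -9.225   0.461  -0.587   0.22 ]
```

Emit:
send_rows(series=[{"delta_pos":[0,0,0.007],"turn":2,"jaw":1},{"delta_pos":[0,0,0.014],"turn":4,"jaw":1}])

```text
clock: 22.15
tool_pos: [0.5562, -0.0473, 0.0801]
eef_rot: [0.97, -0.243, -0.0, 0.0]
contact_force: [-3.0, 2.2, 3.3]
opening: 0.422
```

```bash
python3 st.py
```

```text
22.15 [ 0.5562 -0.0473  0.0801] 0.422 M [0.293 0.64  0.082] F [-2.97  2.17  3.3 ] yaw -28.11 q7 -0.97 t7 0.192
qd7 -0.2765 t/qd -0.695 tq [  1.143 -51.534  -1.89   -9.295   0.45   -0.653   0.192]
```

Emit:
send_rows(series=[{"delta_pos":[0,0,0],"turn":0,"jaw":1},{"delta_pos":[0,0,0],"turn":0,"jaw":0.3},{"delta_pos":[0,0,0],"turn":0,"jaw":0},{"delta_pos":[0,0,0],"turn":0,"jaw":0},{"delta_pos":[0,0,0],"turn":0,"jaw":0},{"delta_pos":[0,0,0],"turn":0,"jaw":0},{"delta_pos":[0,0,0],"turn":0,"jaw":0},{"delta_pos":[0,0,0],"turn":0,"jaw":0}])

```text
clock: 22.82
tool_pos: [0.5564, -0.0474, 0.0801]
eef_rot: [0.97, -0.241, 0.0, -0.0]
contact_force: [0.9, 0.1, 0.0]
opening: 0.928
```

Emit:
send_rows(series=[{"delta_pos":[0,0,0],"turn":0,"jaw":0},{"delta_pos":[0,0,-1],"turn":0,"jaw":0},{"delta_pos":[0,0,-3],"turn":0,"jaw":0},{"delta_pos":[0,0,-6],"turn":0,"jaw":0},{"delta_pos":[0,0,-9],"turn":0,"jaw":0},{"delta_pos":[0,0,-12],"turn":0,"jaw":0},{"delta_pos":[0,0,-14],"turn":0,"jaw":0},{"delta_pos":[0,0,-14],"turn":0,"jaw":0}])

```text
clock: 23.48
tool_pos: [0.5589, -0.047, 0.2251]
eef_rot: [0.97, -0.241, 0.004, -0.001]
contact_force: [0.3, 0.2, -0.9]
opening: 0.999
```

```bash
python3 st.py; python3 -c "
from h import *
to([.54,.17,.22],-10)"
```

```text
23.4833 [ 0.5589 -0.047   0.2251] 0.999 M [-0.02  -0.094 -0.024] F [ 0.32  0.16 -0.89] yaw -27.93 q7 -0.85 t7 0.164
qd7 -0.0256 t/qd -6.4006 tq [  0.689 -47.689  -3.636 -12.522  -0.18    0.487   0.164]
d [-11.84 -18.28   0.5 ] turn -17.93 yawnow -27.93 clk 23.4833
```

Emit:
send_rows(series=[{"delta_pos":[-2,-3,0],"turn":-3,"jaw":0},{"delta_pos":[-4,-6,0],"turn":-6,"jaw":0},{"delta_pos":[-6,-9.3,0],"turn":-9,"jaw":0},{"delta_pos":[-8,-12.4,0],"turn":-12,"jaw":0},{"delta_pos":[-10,-15.4,0],"turn":-15,"jaw":0},{"delta_pos":[-11.8,-18.3,0],"turn":-18,"jaw":0},{"delta_pos":[-11.8,-18.3,0],"turn":-18,"jaw":0},{"delta_pos":[-11.8,-18.3,0],"turn":-18,"jaw":0}])

```text
clock: 24.15
tool_pos: [0.5367, 0.1722, 0.2199]
eef_rot: [0.996, -0.084, -0.0, -0.0]
contact_force: [-0.4, -0.1, -1.0]
opening: 0.999
```

```bash
python3 - <<'E'
from ov import *
a=vision.snapshot('scene');t=vision.snapshot('top')
cv2.imwrite('pics/fs.png',a);cv2.imwrite('pics/ft.png',t)
cv2.imwrite('pics/f.png',np.vstack([np.hstack([cv2.resize(cv2.imread(p)[200:280,140:260],None,fx=3.3,fy=3.3,interpolation=cv2.INTER_CUBIC) for p in('pics/s_.png','pics/fs.png')]),np.hstack([cv2.resize(cv2.imread(p)[165:245,380:500],None,fx=3.3,fy=3.3,interpolation=cv2.INTER_CUBIC) for p in('pics/t_.png','pics/ft.png')])]))
E
```

```text
(no output)
```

View pics/f.png

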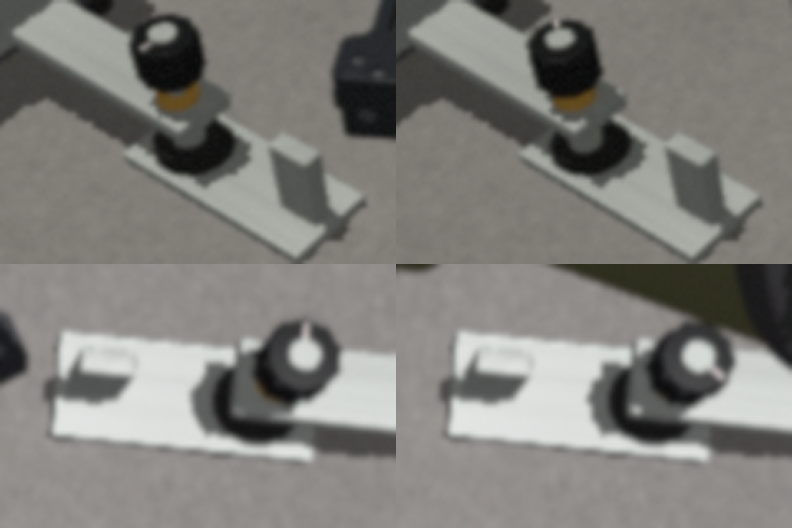

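View pics/fs.png

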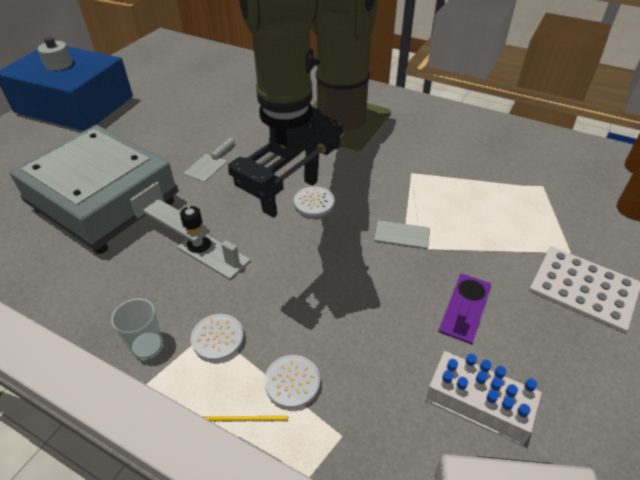

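```bash
python3 -c "
from plant import *
print(r.get_state()['clock'],order.finish_job())"
```

```text
the job is handed in; nothing more can be done
24.25 None
```

I slid the lugged steel plate under the foot, let go of it, and screwed the foot down to what I estimate is a light 5–6 N. I handed the job in at 24.3 s; no verdict was reported.

**Plate:** The patch centre lies about 2–3.5 mm off the foot's axis by camera and gripper measurements, against the 8 mm limit. One rough reading from the scene camera gave about 6 mm. The plate did not move in the pictures when the knob was turned.

**Foot:** On the first pass contact came on gradually while some side load built up, and I reached about 9–10 N. I backed off about 36°, re-gripped better centred, and screwed down again. The contact point was then clear, and I stopped about 8° past it. The 5–6 N comes from joint torque and turn angle. The wrist moment was too noisy to confirm it beyond rough agreement.

**Last checks:** The gripper is open and well clear, and the pictures show the dishes, beaker and other bystanders where they were at the start. The thread friction I measured (about 0.04 N m) was lower than the 0.06–0.1 N m stated. I put that down to a sensor offset and did not resolve it.

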